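Refit the retaining ring on the grinder's gear head

TASK

Put the retaining ring back on the grinder's gear head: take the circlip pliers out of the tool block, spread the ring with their tips in its two lug holes, slide it down over the spindle on to the gear, and with the pliers press ring and gear gently down against the wave spring until you feel the gear bottom, so that the ring closes into the spindle's groove when you let the handles open. Then stand the pliers back in their slot. Do not touch the ring with the gripper itself, and do not press hard on the gear head.

Things in the scene. Friction and masses are not known exactly. Their poses are not given: they have to be found in the camera images.
- ring: External retaining ring (circlip) of spring steel, lying flat: 3.5 mm thick, relaxed 30 mm across inside and 42 mm outside, a 10.5 mm square lug with a hole at each end of its gap. Origin at the centre of its underside, fixed to its closed back; z up, x towards the gap. Spread wide it pulls with about 6 N at each lug and so stays on the pliers' tips when lifted.
- ring_opening (a point): Point of the ring 3.5 mm from its origin towards the gap (+x), half-way through its thickness: the middle of the opening when the ring is spread wide. The ring clears the spindle when its holes are at least 33 mm apart (about 35 mm with the pliers squeezed to their stop).
- ring_hole_a (a point): Centre of the hole (5.6 mm wide, through) in the ring's lug on its +y side. Relaxed, the two hole centres are 14 mm apart, on a line 22 mm from the ring's origin along +x. Closed in the groove they are about 16 mm apart; round the full spindle, outside the groove, about 29 mm.
- ring_hole_b (a point): The same for the lug on the ring's -y side.
- pliers: Circlip pliers for external rings, 135 mm long, standing nose down in the tool block, handles up. Origin on their axis at the tip ends; z up the axis, y across the two handles (the direction of squeezing). Squeezing the handles spreads the tips; a spring inside opens the handles again.
- pliers_pivot (a point): The pliers' pivot, in a 22 by 22 mm steel block that rests on the edges of the slot. The point is 66 mm above the tip ends.
- pliers_grip (a point): Where the handles are gripped: on the pliers' axis, 42 mm above the pivot, 108 mm above the tip ends, axes as the pliers'. The bowed handles, 16 mm wide along x, are 57 mm apart over their outsides at rest and 38 mm at the stop, fully squeezed; they reach 25 mm above this point. It takes 6 N on each handle to begin to squeeze, about 20 N each to hold them at the stop with the ring on.
- pliers_tip_a (a point): The pliers' tip pin on their +y side, 3.2 mm thick, 4 mm long below the shoulder of the jaw; the point is 2 mm above its rounded end. The two pins are 12 mm apart at rest, 14 mm (as the relaxed ring's holes) with the handles squeezed by 2 mm, about 39 mm at the stop.
- pliers_tip_b (a point): The same for the tip pin on the pliers' -y side.
- gearbox: The grinder's gear head, fixed, its output spindle upright: round cast housing 120 mm across the flange with a short input stub to one side (+x), above it a toothed gear 85 mm across on a wave spring, and the plain steel spindle end. Origin on the spindle's axis at the table's level, z up. The ring must not bear on it with more than 30 N in all (closed in the groove under the spring, the ring bears on it with about 15 N by itself).
- spindle_end_nominal (a point): On the spindle's axis at the drawing height of its end (88 mm above the table). The spindle is 35 mm thick, its last 6 mm tapered to 27 mm. Spindle, groove and gear together really stand up to 8 mm higher or lower than the drawing, differently in each gear head, and this is not reported: find them by feel.
- groove_nominal (a point): On the axis at the drawing height of the middle of the spindle's groove, 5.5 mm high and 2 mm deep, 65 mm above the table (true height up to 8 mm off, as for the spindle's end).
- gear_face_nominal (a point): On the axis at the drawing height of the gear's flat top face (65 mm across), level with the groove's upper edge while the spring holds the gear up, covering the groove; true height up to 8 mm off. A ring lying on it can enter the groove once the gear is pushed down 3.5 mm or more (about 4.5 N); the gear bottoms firmly after 4 mm (about 5 N).
- block_slot (a point): Middle of the mouth of the slot, in the top of the wooden tool block (62 by 104 mm, 62 mm high, fixed). The slot is 15 by 36 mm, longer along y, and takes the pliers' nose; with the pivot block resting on its edges the point pliers_grip is 52 mm straight above this point.
Mind the look-alikes: they are no part of the job. Of the things like the pliers, leave any that is orange; of the rest the smaller one is meant.

How it is judged:
On the way, in this order (a step that is already met when the one before it is completed fails the run):
1. the ring hangs spread on the pliers, clear of the table (height (world z) of ring above 0.03 m and distance between ring_hole_a and ring_hole_b above 0.03 m), for 0.2 s.
2. the ring has been slid down round the spindle, still spread (z of ring in the frame of gearbox below 0.078 m and horizontal distance between ring and gearbox below 0.009 m and distance between ring_hole_a and ring_hole_b above 0.026 m), for 0.1 s.
At the end, for the whole second after the job is handed in: The ring is closed in the spindle's groove: holes less than 20 mm apart, origin within 4 mm of the spindle's axis and 52 to 75 mm above the gear head's origin, tilted less than 0.09 rad; the pliers stand in their slot, fully down to 6 mm, within 15 mm sideways and 0.12 rad of upright, released (distance between ring_hole_a and ring_hole_b below 0.02 m and horizontal distance between ring and gearbox below 0.004 m and z of ring in the frame of gearbox between 0.052 and 0.075 m and angle between ring's own z axis and vertical below 0.09 rad and horizontal distance between pliers_grip and block_slot below 0.015 m and z of pliers_grip in the frame of block_slot below 0.058 m and angle between pliers_grip's own z axis and vertical below 0.12 rad); the robot touches nothing.
It fails at once if the ring borne on the gear head with more than 30 N in all (contact force between ring and gearbox above 30 N).
It fails at once if the pliers themselves pressed on the gear head with more than 30 N (contact force between pliers and gearbox above 30 N).
It fails at once if the gripper's fingers on the ring (contact force between the fingers and ring above 0.5 N).
It also fails if it takes over 72 s, if anything falls off the work surface, if the arm or the gripper's body presses on something with over 40 N, if the wrist force passes 120 N, or if a joint passes its speed limit or range.

ROBOT

A 7-joint arm with a two-finger parallel gripper is mounted at the origin on a cart in front of the work surface, level with it; the furniture and walls round the work are solid. World frame = base frame: x ahead of the robot, y to its left, z up, the work surface at z = 0. Lengths are in m, angles in rad, forces in N, time in s.
With the tool pointing down it reaches from about 0.4 to 0.85 m from the base axis. Payload 10.4 kg.
Tool frame: the origin (TCP) lies at the very end of the fingers, on their centre line; the grasp point (between the pads) lies 19 mm behind it; z points along the fingers, y is the line along which they close (so a half turn about z gives the same grasp; the last joint's range is limited). The gripper opens to 85 mm and grips with 20 to 120 N. Pads are 22 mm wide; open, the fingers measure 114 mm over their backs; the gripper's body (76 mm by 85 mm) begins 54 mm behind the grasp point. The pads swing forward as they close: fully open they stand 13 mm farther back than shut.
Start: joints at [1.325, 0.332, -0.065, 1.46, 0.022, 1.35, -0.088], TCP at [0.138, -0.61, 0.231] pointing down, gripper open.
Joint ranges: [-2.6, 2.6], [-0.5, 2.12], [-1.47, 1.34], [0.16, 2.42], [-1.27, 4.41], [0.06, 2.06], [-2.6, 2.6]. Speed limits (rad/s): [2.22, 2.22, 2.79, 2.79, 3.14, 3.14, 3.14].

INTERFACE

Orientations are given as a unit quaternion [x, y, z, w].
In Python, from workcell import env, viewer, workorder, spotter gives the robot as it stands.
- The arm moves only by the shell command python3 -m jog 'ROWS' [OPENING] [FORCE]. ROWS is JSON, a list of rows, each a list of 2 entries, a list of its own where there are three numbers: the shift along the tool's x, y, z in mm, then the turn about the tool's z in degrees. In form: [[[x, y, z], spin], ...]. A call has 1 to 10 rows; each row shifts and turns the commanded pose from where the row before left it, along the tool's axes as they then stand; what a row does not reach is not made up. A row lasts 1/10 s, in which the tool goes at most 50 mm and 8.59 degrees, less where a joint would pass 70% of its speed; a pose out of reach is approached as far as the arm can. A call with a gripper value outside its range is refused whole. OPENING is the closure in counts, from 0 (fully open) to 255 (shut), set as the call begins (- or left out, the last holds). The fingers move at their own pace and stop on an object; FORCE is the grip in N (left out, the last holds). Time passes only in rows, so rows that do not move let the fingers close. It gives the time, the measured TCP pose, the force, the opening and the grip force at its end, in the units of the state.
- env.read_state(): the state, without advancing time (a new reading comes with each control period).
- viewer.snapshot(name): name is "scene" or "side" or "wrist"; returns the picture (480x640x3 uint8, red, green, blue); there is no depth.
- viewer.camera_info(name): a dict with "fx", "fy", "cx", "cy" (pixels), "T" (4x4, takes a point from camera to world coordinates). Camera axes: x right, y down, z forward; pixel columns grow to the right and rows downward; lengths in m; the calibration is good to about 2 mm. The wrist camera is an equidistant fisheye: a pixel r from the principal point sees the ray r / f radians off the axis. A picture is of the moment at which its call begins: read the wrist's pose just before it. camera_info takes no time and is no camera call; for the wrist camera it gives the pose at the moment of the call.
- workorder.close_job(): hands the job in; it is judged then, once.
Trained networks look in the newest picture that a camera, given by its name, has taken for a name from the list of things; names that differ only in an ending like _2 or _b are one class to them, and where a whole thing is asked for, a point or a joint stands for the part that bears it (a point fixed in the world has none). Each returns a list of dicts, best first, with "score" (0 to 1); they miss things now and then, are a little off and sometimes report something else, mostly with a low value. They report only what shows in the picture. A call takes as long as a camera call. They do not tell look-alikes from the thing itself.
- spotter.find_in(camera, label): "box" ([left, top, width, height] in pixels, round what is visible of it).
The state is a dict: "time_s": time; "q": joint angles; "joint_vel": joint speeds; "joint_torque": joint torques, N m; "tcp_pos": TCP position; "orientation": TCP orientation; "wrist_force": force on the tool from outside, world axes, zero at the start; "ft_torque": the same for the moment, N m; "grip_width": finger opening in m; "grasp_force": force on a finger pad.
Only numpy, scipy, OpenCV 4.12 (cv2) and the standard library are available. Lean on these libraries where they do the work, as an engineer would, in place of code of your own. Each camera call takes 0.05 s, during which the arm holds its last target. There are 200 camera calls.

## Working session

There is one attempt and no reset: what is moved stays moved. The work goes in short steps, Python scripts to look and compute and a shell command to move; the robot and the scene stay as the last step left them, time stands still between calls to the robot, and variables do not carry over. Pictures are saved under pics/ and viewed, at most 10 in all, crops included, and the job is handed in when it is done.

```bash
ls; mkdir -p pics
cat > h.py <<'E'
import numpy as np, cv2, json
from workcell import env, viewer, workorder, spotter
def snap(n, f):
    im=viewer.snapshot(n); cv2.imwrite('pics/'+f, im[:,:,::-1]); return im
E
python3 - <<'E'
from h import *
s=env.read_state(); print({k:np.round(v,3).tolist() for k,v in s.items()})
ims=[snap(n,n+'0.png') for n in ("scene","side")]
for n in ("scene","side"):
    c=viewer.camera_info(n); print(n,c['fx'],c['cx'],c['cy'],np.round(c['T'],3).tolist())
    for l in ("ring","pliers","gearbox","block_slot","pliers_pivot","pliers_grip"):
        try: print(l,[(np.round(d['box']).tolist(),round(d['score'],2)) for d in spotter.find_in(n,l)][:4])
        except Exception as e: print(l,e)
print(env.read_state()['time_s'])
E
```

```text
pics
{'time_s': 0.0, 'q': [1.325, 0.333, -0.065, 1.461, 0.022, 1.35, -0.089], 'joint_vel': [-0.001, -0.0, 0.001, 0.001, 0.001, 0.0, -0.001], 'joint_torque': [0.0, -62.544, 0.049, -39.162, 0.016, 0.01, 0.0], 'tcp_pos': [0.138, -0.609, 0.23], 'orientation': [0.994, 0.111, -0.0, -0.001], 'wrist_force': [-0.017, -1.078, -0.374], 'ft_torque': [-0.011, 0.05, -0.063], 'grasp_force': 0.0, 'grip_width': 0.085}
scene 620.4274752120713 319.06203161806707 230.81273887065484 [[-0.496, -0.546, 0.675, -0.335], [-0.868, 0.302, -0.394, 0.456], [0.011, -0.782, -0.623, 0.846], [0.0, 0.0, 0.0, 1.0]]
ring []
pliers [([246.0, 230.0, 22.0, 98.0], 0.97), ([166.0, 227.0, 36.0, 46.0], 0.92), ([303.0, 234.0, 45.0, 76.0], 0.65)]
gearbox [([353.0, 185.0, 56.0, 47.0], 0.73)]
block_slot [([165.0, 244.0, 68.0, 57.0], 0.85)]
pliers_pivot [([164.0, 228.0, 34.0, 43.0], 0.71), ([303.0, 233.0, 44.0, 77.0], 0.58)]
pliers_grip [([247.0, 232.0, 24.0, 92.0], 0.83), ([301.0, 236.0, 47.0, 73.0], 0.63), ([168.0, 228.0, 34.0, 41.0], 0.55)]
side 439.8095866381288 326.34257873507056 243.32197261415988 [[0.989, -0.077, 0.123, 0.346], [-0.144, -0.616, 0.774, -0.684], [0.016, -0.784, -0.621, 0.626], [0.0, 0.0, 0.0, 1.0]]
ring [([316.0, 276.0, 24.0, 16.0], 0.51)]
pliers [([343.0, 158.0, 14.0, 33.0], 0.88), ([274.0, 162.0, 38.0, 71.0], 0.81), ([267.0, 185.0, 28.0, 81.0], 0.81)]
gearbox [([341.0, 153.0, 16.0, 40.0], 0.62), ([368.0, 310.0, 86.0, 74.0], 0.61)]
block_slot [([331.0, 182.0, 39.0, 45.0], 0.73)]
pliers_pivot [([268.0, 159.0, 44.0, 76.0], 0.93), ([342.0, 156.0, 15.0, 35.0], 0.78), ([260.0, 189.0, 39.0, 80.0], 0.73)]
pliers_grip [([272.0, 160.0, 42.0, 71.0], 0.92), ([265.0, 190.0, 32.0, 78.0], 0.84), ([343.0, 160.0, 14.0, 34.0], 0.7)]
0.7
```

View pics/scene0.png

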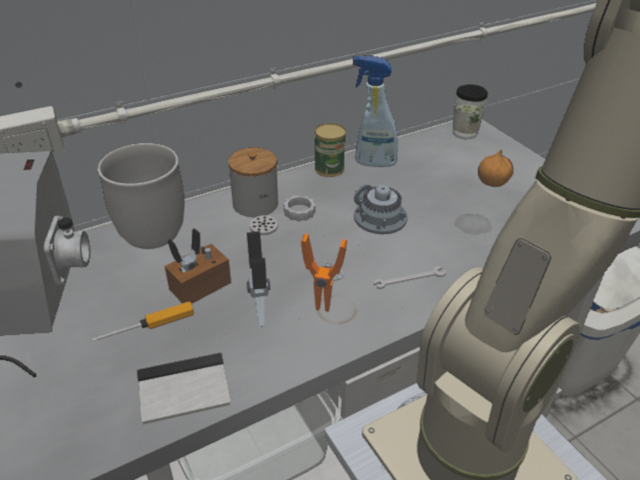

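View pics/side0.png

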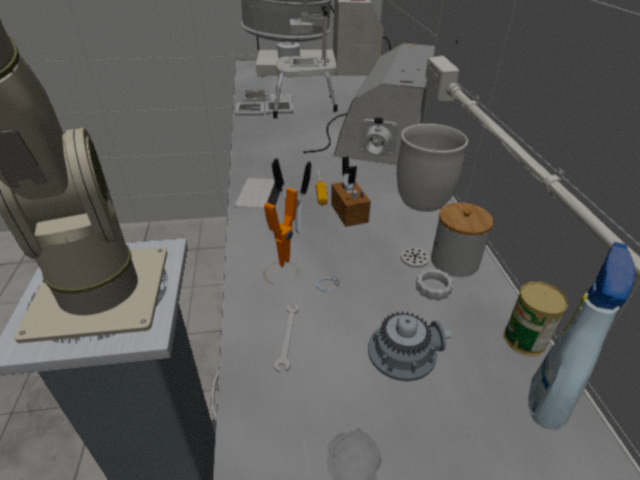

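The scene view shows the gear head at about (381,205), the tool block with the small black pliers at (198,272), orange pliers at (323,272), and large black pliers at (257,280). In the side view the ring lies at (328,283), the block is at (351,203), and the gear head at (405,340).

```bash
cat >> h.py <<'E'
def ray(n,u,v,c=None):
    c=c or viewer.camera_info(n); T=np.array(c['T']); x=(u-c['cx'])/c['fx']; y=(v-c['cy'])/c['fy']
    if n=='wrist':
        r=np.hypot(x,y); k=np.sin(r)/r if r>1e-9 else 1; d=np.array([x*k,y*k,np.cos(r)])
    else: d=np.array([x,y,1.])
    d=T[:3,:3]@d; return T[:3,3], d/np.linalg.norm(d)
def onz(n,u,v,z,c=None):
    o,d=ray(n,u,v,c); return o+d*(z-o[2])/d[2]
def tri(rays):
    A=np.zeros((3,3)); b=np.zeros(3)
    for o,d in rays: P=np.eye(3)-np.outer(d,d); A+=P; b+=P@o
    p=np.linalg.solve(A,b); return p,[float(np.linalg.norm((np.eye(3)-np.outer(d,d))@(p-o))) for o,d in rays]
def proj(n,p,c=None):
    c=c or viewer.camera_info(n); T=np.array(c['T']); q=T[:3,:3].T@(np.asarray(p)-T[:3,3])
    if n=='wrist':
        th=np.arctan2(np.hypot(q[0],q[1]),q[2]); h=np.hypot(q[0],q[1]); x,y=q[0]/h*th,q[1]/h*th
    else: x,y=q[:2]/q[2]
    return np.array([c['fx']*x+c['cx'],c['fy']*y+c['cy']])
E
python3 - <<'E'
from h import *
a=cv2.imread('pics/scene0.png'); b=cv2.imread('pics/side0.png')
def crop(im,x,y,w,h,s): return cv2.resize(im[y:y+h,x:x+w],(w*s,h*s),interpolation=cv2.INTER_CUBIC)
m=np.zeros((600,800,3),np.uint8)
m[:300,:400]=crop(a,150,225,100,75,4); m[:300,400:]=crop(a,300,235,100,75,4)
m[300:,:400]=crop(b,315,150,100,75,4); m[300:,400:]=crop(b,290,250,100,75,4)
cv2.imwrite('pics/m1.png',m)
print('ring',onz('side',328,284,0.002)); print('block',tri([ray('scene',198,265),ray('side',351,195)]))
print('gear',tri([ray('scene',382,188),ray('side',406,319)]))
print('orange tip',tri([ray('scene',323,308),ray('side',283,264)]),'handle',tri([ray('scene',307,238),ray('side',304,165)]),tri([ray('scene',344,240),ray('side',270,208)]))
E
```

```text
ring [ 0.45302626 -0.03851207  0.002     ]
block (array([0.54509032, 0.20967707, 0.05355132]), [0.0008005895314321247, 0.0008005895314318328])
gear (array([ 0.55455927, -0.2195606 ,  0.08219637]), [0.00034453964915916435, 0.0003445396491592474])
orange tip (array([0.36744681, 0.03345638, 0.00512226]), [0.0018931265271516125, 0.0018931265271516042]) handle (array([0.3990922 , 0.07015395, 0.19718563]), [0.027544123527801313, 0.027544123527801227]) (array([0.34953961, 0.00451416, 0.17079743]), [0.0028377815690095415, 0.002837781569009521])
```

View pics/m1.png

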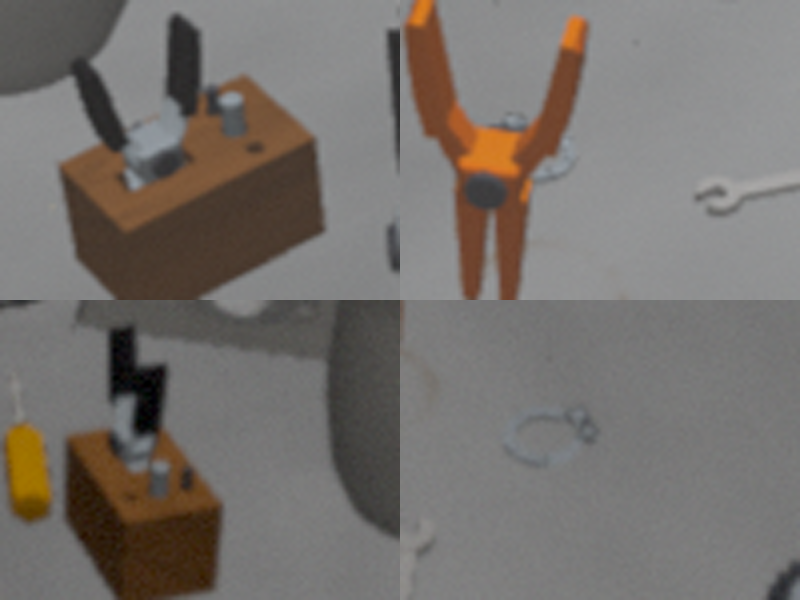

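Run:
```python
from h import *
L=tri([ray('scene',170,241),ray('side',345.5,157)]);R=tri([ray('scene',196,230),ray('side',353,167)])
L2=tri([ray('scene',170,241),ray('side',353,167)]);R2=tri([ray('scene',196,230),ray('side',345.5,157)])
print(L,R,L2,R2)
print('pivot',tri([ray('scene',188.8,259),ray('side',348.8,185)]))
for p in [(334.3,278.3),(336.8,283),(326.3,284.5)]: print(onz('side',*p,0.003))
c=viewer.camera_info('wrist'); s=env.read_state(); print(c['fx'],c['cx'],c['cy'],np.round(c['T'],3).tolist(),s['tcp_pos'])
from scipy.spatial.transform import Rotation as Ro
print(np.round(Ro.from_quat(s['orientation']).as_matrix(),3).tolist())
```

```text
(array([0.53738175, 0.25510142, 0.13464859]), [0.0011121704840321045, 0.0011121704840320213]) (array([0.54528339, 0.20310747, 0.13486557]), [0.0006079132304176446, 0.0006079132304177072]) (array([0.55804621, 0.24884262, 0.11317755]), [0.004864042360057493, 0.004864042360057366]) (array([0.52586649, 0.21017275, 0.15483719]), [0.0028638559756532503, 0.002863855975653351])
pivot (array([0.54288857, 0.22501858, 0.07465102]), [0.0013316728192540159, 0.001331672819253861])
[ 0.46833169 -0.02434037  0.003     ]
[ 0.47119029 -0.03892502  0.003     ]
[ 0.44919519 -0.04055902  0.003     ]
371.64829954431775 315.31060907240027 238.63743353818762 [[0.222, -0.928, -0.298, 0.215], [-0.975, -0.211, -0.068, -0.593], [0.0, 0.306, -0.952, 0.375], [0.0, 0.0, 0.0, 1.0]] [ 0.13810997 -0.60957251  0.23134155]
[[0.975, 0.221, 0.0], [0.221, -0.975, -0.0], [-0.0, 0.0, -1.0]]
```

```bash
python3 -m jog '[[[40,-25,-9],0],[[40,-25,-9],0],[[40,-25,-9],0],[[40,-25,-9],0],[[40,-25,-9],0],[[40,-25,-9],0],[[40,-25,-9],0],[[40,-25,-9],0],[[40,-25,-9],0],[[40,-25,-9],0]]' 0 40
python3 - <<'E'
from h import *
c=viewer.camera_info('wrist'); snap('wrist','w1.png'); np.save('w1.npy',c,allow_pickle=True)
for l in ("gearbox","ring"): print(l,[(np.round(d['box']).tolist(),round(d['score'],2)) for d in spotter.find_in('wrist',l)][:4])
E
```

```text
time_s: 1.7
tcp_pos: [0.474, -0.2759, 0.322]
orientation: [0.994, 0.111, 0.0, 0.0]
wrist_force: [1.4, -1.0, 0.1]
grip_width: 0.0855
grasp_force: 0.0
gearbox [([239.0, 40.0, 99.0, 127.0], 0.74)]
ring []
```

```bash
python3 -m jog '[[[4,-41,0],0],[[4,-41,0],0],[[4,-41,0],0],[[4,-41,0],0],[[4,-41,0],0],[[4,-41,0],0],[[0,0,0],0]]'
python3 - <<'E'
from h import *
c=viewer.camera_info('wrist'); snap('wrist','w2.png'); np.save('w2.npy',c,allow_pickle=True)
E
python3 -m jog '[[[28,-41,3],0],[[28,-41,3],0],[[28,-41,3],0],[[28,-41,3],0],[[28,-41,3],0],[[0,0,0],0]]'
python3 - <<'E'
from h import *
c=viewer.camera_info('wrist'); snap('wrist','w3.png'); np.save('w3.npy',c,allow_pickle=True)
m=np.hstack([cv2.imread('pics/w%d.png'%i)[:,:] for i in (2,3)])
m=cv2.resize(m,(800,300),interpolation=cv2.INTER_AREA)
def crop(im,x,y,w,h,s): return cv2.resize(im[y:y+h,x:x+w],(w*s,h*s),interpolation=cv2.INTER_CUBIC)
w1=cv2.imread('pics/w1.png'); w2=cv2.imread('pics/w2.png')
r2=proj('wrist',[0.455,-0.037,0.003],np.load('w2.npy',allow_pickle=True).item()).astype(int); print(r2)
x0,y0=max(r2[0]-50,0),max(r2[1]-37,0); print(x0,y0)
m=np.vstack([m,np.hstack([cv2.resize(w1[0:225,150:450],(400,300)),crop(w2,x0,y0,100,75,4)])])
cv2.imwrite('pics/m2.png',m)
E
```

```text
time_s: 2.55
tcp_pos: [0.4415, -0.0275, 0.3219]
orientation: [0.993, 0.114, 0.001, 0.0]
wrist_force: [0.3, -0.1, 0.4]
grip_width: 0.0854
grasp_force: 0.0
time_s: 3.2
tcp_pos: [0.5334, 0.2034, 0.3037]
orientation: [0.993, 0.114, -0.002, -0.002]
wrist_force: [-1.1, -0.2, -1.2]
grip_width: 0.0853
grasp_force: 0.0
[324 177]
274 140
```

View pics/m2.png

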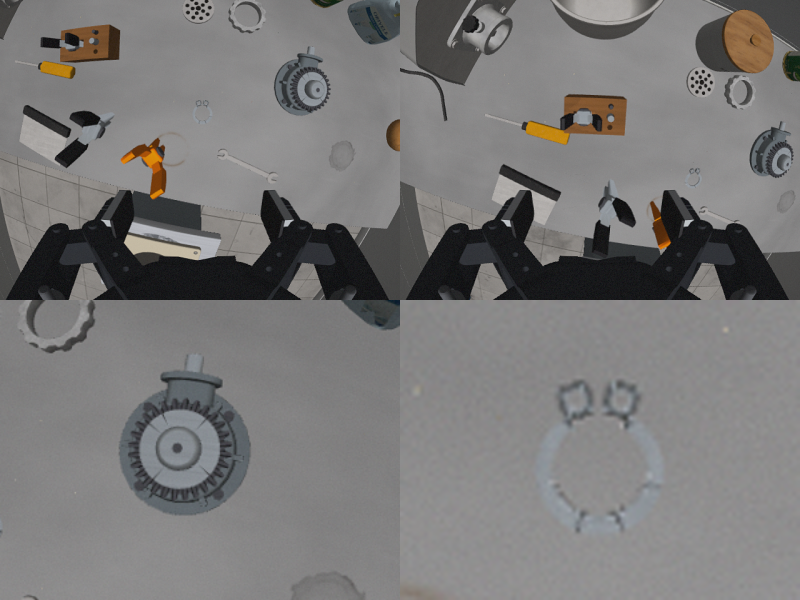

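Montage: w2 shows the ring with its gap facing up in the image (lugs at ~(318,165) and (329,165), centre (324.5,184)). w3 shows the block with the pliers' handles at ~(267,200) and (320,200). The spindle end in w1 is at ~(283.5,111).

Run:
```python
from h import *
def crop(im,x,y,w,h,s): return cv2.resize(im[y:y+h,x:x+w],(w*s,h*s),interpolation=cv2.INTER_CUBIC)
w=[None]+[cv2.imread('pics/w%d.png'%i) for i in (1,2,3)]
m=np.zeros((600,800,3),np.uint8)
m[:300,:400]=crop(w[3],240,150,100,75,4);m[:300,400:]=crop(w[2],60,40,100,75,4)
m[300:,:400]=crop(w[1],235,70,100,75,4);m[300:,400:]=crop(w[2],450,100,100,75,4)
cv2.imwrite('pics/m3.png',m)
```

```text
(no output)
```

View pics/m3.png

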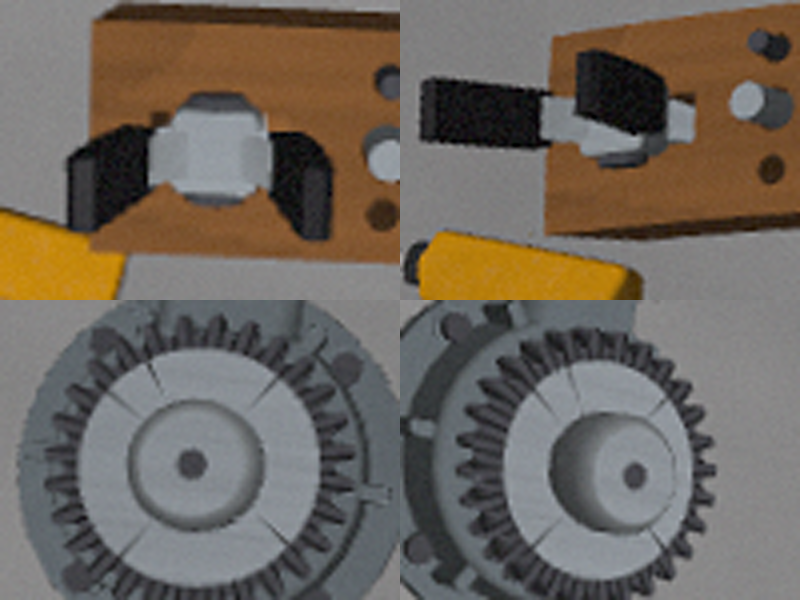

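Run:
```python
from h import *
C={i:np.load('w%d.npy'%i,allow_pickle=True).item() for i in (1,2,3)}
r=lambda i,u,v: ray('wrist',u,v,C[i])
L=tri([r(3,260.5,198.75),r(2,67.25,67.5),ray('scene',170,241)]); R=tri([r(3,319,200.5),r(2,106.2,60),ray('scene',196,230)])
print('L',L,'\nR',R); print('mid',(L[0]+R[0])/2,(L[0]-R[0])*1000,np.degrees(np.arctan2(*(L[0]-R[0])[1::-1])))
l3=onz('wrist',260.5,198.75,.139,C[3]);r3=onz('wrist',319,200.5,.139,C[3]); print('w3@.139',l3,r3,(l3+r3)/2,np.degrees(np.arctan2(*(l3-r3)[1::-1])))
print('spindle',tri([r(1,283.25,111),r(2,508.5,144)]), tri([r(1,283.25,111),r(2,508.5,144),ray('scene',382,188),ray('side',406,319)]))
for a in [(317.75,164.75),(329.25,164.75),(324.5,183.75)]: print('ring',onz('wrist',*a,.003,C[2]))
from scipy.spatial.transform import Rotation as Ro
print(np.round(Ro.from_quat(env.read_state()['orientation']).as_matrix(),3).tolist(),env.read_state()['tcp_pos'])
```

```text
L (array([0.53607239, 0.25369075, 0.13549743]), [0.0011162046636995976, 0.00134345042157407, 0.0023052440274049816]) 
R (array([0.54547393, 0.2033206 , 0.13561727]), [0.00023110041865321193, 0.00021366291425280054, 0.00011895111545333444])
mid [0.54077316 0.22850568 0.13555735] [-9.40154242 50.37014469 -0.11983977] 100.57255108415191
w3@.139 [0.53667448 0.2522354  0.139     ] [0.54630516 0.20331354 0.139     ] [0.54148982 0.22777447 0.139     ] 101.1367562921963
spindle (array([ 0.55594987, -0.22457219,  0.0811882 ]), [1.0108562500931427e-05, 1.0108562501072543e-05]) (array([ 0.55534254, -0.22228394,  0.08261597]), [0.002476159093454662, 0.001364903735513692, 0.002388861153080507, 0.002253631938080216])
ring [ 0.46823202 -0.02529856  0.003     ]
ring [ 0.47153002 -0.03923457  0.003     ]
ring [ 0.44670494 -0.039077    0.003     ]
[[0.975, 0.224, -0.004], [0.224, -0.975, 0.001], [-0.003, -0.002, -1.0]] [0.53356599 0.2003037  0.30438284]
```

```bash
python3 -m jog '[[[7,-13,40],2],[[7,-13,40],0],[[0,0,35],0],[[0,0,20],0],[[0,0,0],0],[[0,0,0],0]]' 50 40
python3 - <<'E'
from h import *
C={i:np.load('w%d.npy'%i,allow_pickle=True).item() for i in (1,2,3)}
print(tri([ray('wrist',336.25,189.5,C[3]),ray('wrist',147,65,C[2])]))
s=env.read_state(); c=viewer.camera_info('wrist'); snap('wrist','w4.png'); np.save('w4.npy',c,allow_pickle=True)
print(s['tcp_pos'],s['orientation'],s['grip_width'])
E
```

```text
time_s: 3.85
tcp_pos: [0.5426, 0.2252, 0.172]
orientation: [0.996, 0.093, 0.0, 0.0]
wrist_force: [-0.2, 0.9, 1.0]
grip_width: 0.069
grasp_force: 0.0
(array([0.54867836, 0.18553221, 0.07733661]), [0.00011397596873691124, 0.00011397596873693829])
[0.54257363 0.22520382 0.17201441] [9.95706041e-01 9.25702364e-02 2.44817571e-04 4.14674615e-04] 0.06896618430963113
```

View pics/w4.png

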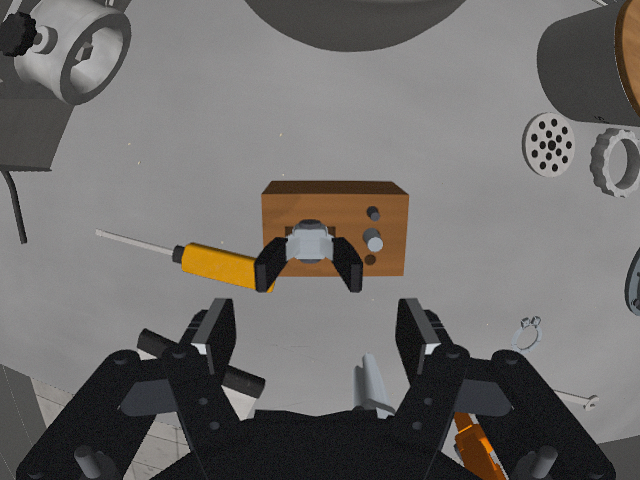

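The picture shows the handles' top ends at ~(264,277) and (356,278), square to the fingers, which stand at x≈225 and x≈408.

Run:
```python
from h import *
from scipy.spatial.transform import Rotation as Ro
c=np.load('w4.npy',allow_pickle=True).item(); s=env.read_state()
l=onz('wrist',264,277,.139,c); r=onz('wrist',356,278,.139,c); m=(l+r)/2
R=Ro.from_quat(s['orientation']).as_matrix()
print(l,r,m,np.degrees(np.arctan2(*(l-r)[1::-1])),np.degrees(np.arctan2(-R[1,1],-R[0,1])))
print('tool delta',R.T@(np.r_[m[:2],.095]-s['tcp_pos']))
print('pivot top', onz('wrist',310,243,.085,c))
```

```text
[0.53825145 0.25110474 0.139     ] [0.54658864 0.20384192 0.139     ] [0.54242004 0.22747333 0.139     ] 100.00408630319721 100.64928073876692
tool delta [-0.00028256 -0.00166776  0.07781093]
pivot top [0.54324827 0.22826802 0.085     ]
```

```bash
python3 -m jog '[[[0,-2,25],0],[[0,0,25],0],[[0,0,17],0],[[0,0,10],0],[[0,0,0],0]]'
python3 -m jog '[[[0,0,0],0],[[0,0,0],0],[[0,0,0],0],[[0,0,0],0]]' 100 40
```

```text
time_s: 4.4
tcp_pos: [0.5413, 0.2285, 0.0939]
orientation: [0.996, 0.094, -0.0, 0.0]
wrist_force: [-0.4, -0.1, 0.1]
grip_width: 0.0692
grasp_force: 0.0
time_s: 4.8
tcp_pos: [0.5423, 0.2295, 0.0964]
orientation: [0.996, 0.094, 0.001, -0.0]
wrist_force: [-1.3, -0.5, 5.7]
grip_width: 0.0523
grasp_force: 8.2
```

```bash
python3 -m jog '[[[0,0,-10],0],[[0,0,-20],0],[[0,0,-30],0],[[0,0,-40],0],[[0,0,-40],0],[[0,0,0],0]]'
python3 - <<'E'
from h import *
s=env.read_state(); c=viewer.camera_info('wrist'); im=snap('wrist','w5.png'); np.save('w5.npy',c,allow_pickle=True)
print(s['tcp_pos'],s['orientation'],s['grip_width'])
m=cv2.imread('pics/w5.png')[140:380,160:480]; cv2.imwrite('pics/c5.png',cv2.resize(m,(800,600)))
E
```

```text
time_s: 5.4
tcp_pos: [0.5432, 0.2308, 0.2413]
orientation: [0.996, 0.094, 0.005, -0.001]
wrist_force: [1.2, -0.9, -2.6]
grip_width: 0.0519
grasp_force: 6.2
[0.54323346 0.23081711 0.24125123] [ 0.99556076  0.09400232  0.00455369 -0.0012687 ] 0.0518929231025548
```

View pics/c5.png

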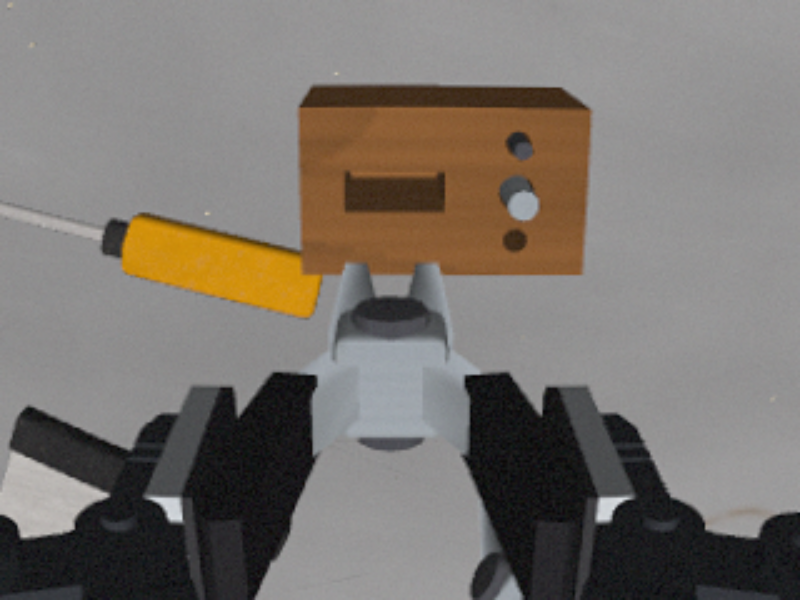

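The pliers are out of the slot and hang straight. The tips are at ~(303,246) and (331,246), and the slot mouth is centred at ~(318,217).

Run:
```python
from h import *
from scipy.spatial.transform import Rotation as Ro
c=np.load('w5.npy',allow_pickle=True).item(); s=env.read_state(); t=s['tcp_pos']; R=Ro.from_quat(s['orientation']).as_matrix()
l=onz('wrist',302.8,246,t[2]-.088,c); r=onz('wrist',330.8,246,t[2]-.088,c)
print('tips tool',R.T@(l-t),R.T@(r-t),np.linalg.norm(l-r)*1000)
a=onz('wrist',160+345/2.5,216.8,.062,c);b=onz('wrist',160+445/2.5,216.8,.062,c);print('slot',(a+b)/2,a-b)
print(R.round(4).tolist())
def go(x,y,z): print(np.round(1000*R.T@(np.array([x,y,z])-t),1))
go(.56,.06,.3); go(.4699,-.0323,.16)
```

```text
tips tool [-0.00102655 -0.00860613  0.08800217] [-0.00100465  0.01010748  0.08798795] 18.71363300715718
slot [0.54057308 0.22765242 0.062     ] [-0.00676297  0.03526117  0.        ]
[[0.9823, 0.187, 0.0055], [0.187, -0.9824, 0.0018], [0.0058, -0.0008, -1.0]]
[-14.1 170.3 -62.1]
[-120.7  244.2   77.2]
```

```bash
python3 -m jog '[[[0,30,0],0],[[0,30,0],0],[[0,30,0],0],[[0,30,0],0],[[0,30,0],0],[[-25,18,10],-2.6],[[-25,18,10],0],[[-25,20,10],0],[[-25,20,10],0],[[-20,18,10],0]]'
python3 -m jog '[[[0,0,10],0],[[0,0,0],0],[[0,0,0],0],[[0,0,0],0]]'
python3 - <<'E'
from h import *
s=env.read_state(); c=viewer.camera_info('wrist'); im=snap('wrist','w6.png'); np.save('w6.npy',c,allow_pickle=True)
print(s['tcp_pos'],s['orientation'],s['grip_width'],s['grasp_force'])
m=cv2.imread('pics/w6.png')[150:330,200:440]; cv2.imwrite('pics/c6.png',cv2.resize(m,(800,600),interpolation=cv2.INTER_CUBIC))
E
```

```text
time_s: 6.45
tcp_pos: [0.4715, -0.0379, 0.1834]
orientation: [0.993, 0.116, -0.001, 0.0]
wrist_force: [-0.4, 0.2, -1.9]
grip_width: 0.052
grasp_force: 6.2
time_s: 6.85
tcp_pos: [0.4739, -0.0356, 0.1747]
orientation: [0.993, 0.117, 0.0, -0.0]
wrist_force: [-0.1, -1.8, -2.4]
grip_width: 0.0517
grasp_force: 6.2
[ 0.47386142 -0.03557154  0.17471383] [ 9.93106477e-01  1.17215095e-01  3.30266933e-04 -1.95054180e-04] 0.05170278612284468 6.245405829722586
```

View pics/c6.png

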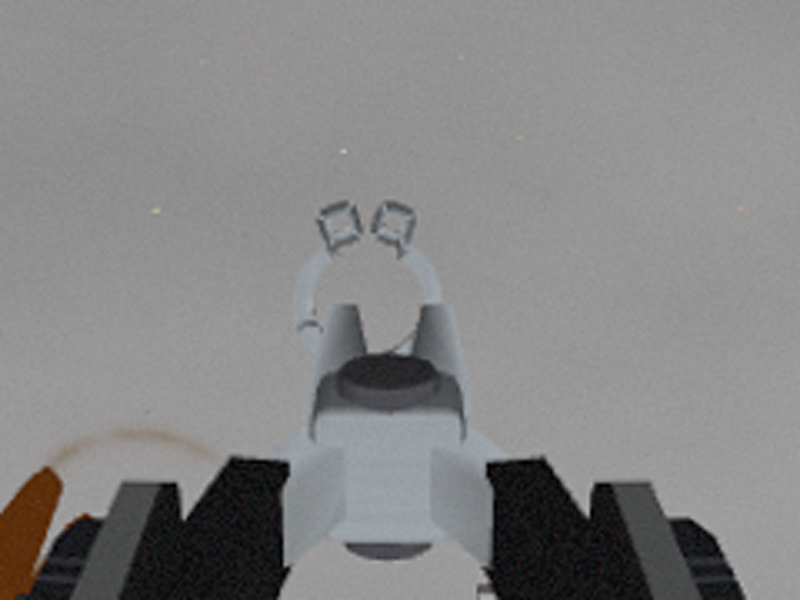

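Here the lug holes are at ~(302.3,217.2) and (318.2,216.9), and the plier tips at ~(303.5,242) and (329.6,242).

```bash
cat > ring.py <<'E'
from h import *
import sys
from scipy.spatial.transform import Rotation as Ro
def rep(f,h1,h2,t1,t2,zh=.0035,dt=.089):
    c=np.load(f,allow_pickle=True).item(); s=env.read_state(); t=s['tcp_pos']; R=Ro.from_quat(s['orientation']).as_matrix()
    a,b=[onz('wrist',*p,zh,c) for p in (h1,h2)]; l,r=[onz('wrist',*p,t[2]-dt,c) for p in (t1,t2)]
    T=lambda p:np.round(1000*(R.T@(p-t)),1)
    print('holes w',a,b,np.linalg.norm(a-b)*1e3,'tool',T(a),T(b)); print('tips',T(l),T(r),np.linalg.norm(l-r)*1e3)
    print('shift mid',T((a+b)/2)-T((l+r)/2),'tool yaw err deg',np.degrees(np.arctan2(*(T(a)-T(b))[:2]))); print(R.round(4).tolist(),t)
E
python3 -c "
from ring import *
rep('w6.npy',(302.3,217.2),(318.2,216.9),(303.5,241.8),(329.6,241.8))"
```

```text
holes w [ 0.46833682 -0.02566019  0.0035    ] [ 0.47184017 -0.03912816  0.0035    ] 13.916166271188734 tool [ -3.2 -11.  171.2] [ -2.9   2.9 171.2]
tips [ 1.3 -7.4 89. ] [ 1.4  9.8 89. ] 17.219762467515476
shift mid [-4.5 -5.2 82.2] tool yaw err deg -178.76359239714387
[[0.9726, 0.2326, 0.0007], [0.2326, -0.9726, 0.0004], [0.0008, -0.0002, -1.0]] [ 0.47388099 -0.0356821   0.17473301]
```

```bash
python3 -m jog '[[[-4.5,-5,25],0],[[0,0,25],0],[[0,0,13],0],[[0,0,2],0],[[0,0,0],0],[[0,0,0],0]]' 91
python3 - <<'E'
from h import *
s=env.read_state(); c=viewer.camera_info('wrist'); im=snap('wrist','w7.png'); np.save('w7.npy',c,allow_pickle=True)
print(s['tcp_pos'],s['orientation'],s['grip_width'],s['grasp_force'])
m=cv2.imread('pics/w7.png')[200:290,250:370]; cv2.imwrite('pics/c7.png',cv2.resize(m,(800,600),interpolation=cv2.INTER_CUBIC))
E
```

```text
time_s: 7.5
tcp_pos: [0.4686, -0.0327, 0.1104]
orientation: [0.993, 0.116, 0.001, 0.0]
wrist_force: [-0.5, 0.5, -2.3]
grip_width: 0.0547
grasp_force: 5.5
[ 0.46862666 -0.03273556  0.11038823] [9.93201169e-01 1.16407763e-01 7.97485058e-04 1.87067663e-04] 0.054685781237672274 5.477896863303613
```

View pics/c7.png

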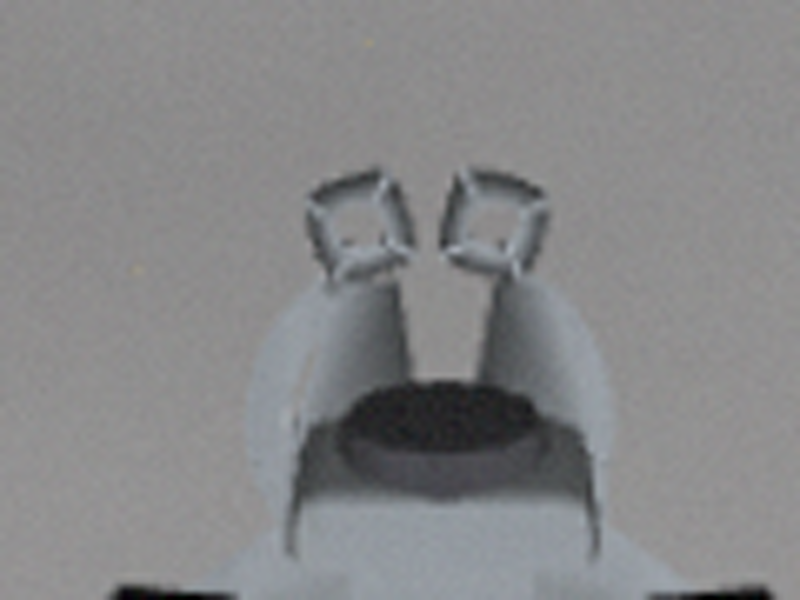

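The view shows the lug holes at ~(304,233.8) and (324.4,233.4). The jaw ends sit just behind the lugs, centred near column 316.7.

```bash
python3 -c "
from ring import *
rep('w7.npy',(304,233.75),(324.4,233.45),(304.8,242.5),(328.5,242.5),dt=.086)
rep('w7.npy',(304,233.75),(324.4,233.45),(305.1,236.4),(323.7,236.4),dt=.090)
g=cv2.cvtColor(cv2.imread('pics/w7.png'),cv2.COLOR_BGR2GRAY)
print('cols',list(range(294,336))[0]); 
for y in range(222,256): print(y,' '.join('%3d'%v for v in g[y,294:336]))
"
```

```text
holes w [ 0.46840027 -0.02515091  0.0035    ] [ 0.47194671 -0.03909777  0.0035    ] 14.390694726276099 tool [  1.4  -7.6 106.9] [  1.7   6.8 106.9]
tips [ 1.9 -6.4 86. ] [ 1.9  9.  86. ] 15.44476906945778
shift mid [-0.3 -1.7 20.9] tool yaw err deg -178.80651057601798
[[0.9729, 0.2312, 0.0017], [0.2312, -0.9729, -0.0004], [0.0016, 0.0007, -1.0]] [ 0.46856369 -0.03280281  0.11035548]
holes w [ 0.46840027 -0.02515091  0.0035    ] [ 0.47194671 -0.03909777  0.0035    ] 14.390694726276099 tool [  1.4  -7.6 106.9] [  1.7   6.8 106.9]
tips [ 4.8 -6.3 90. ] [ 4.8  5.9 90. ] 12.265439601325111
shift mid [-3.2 -0.2 16.9] tool yaw err deg -178.80651057601798
[[0.9729, 0.2312, 0.0017], [0.2312, -0.9729, -0.0004], [0.0016, 0.0007, -1.0]] [ 0.46856369 -0.03280281  0.11035548]
cols 294
222 140 140 136 137 139 138 142 138 138 140 138 139 139 138 135 137 141 139 139 139 139 142 141 139 139 138 138 139 142 143 141 140 141 139 140 141 143 143 140 139 141 138
223 137 138 135 137 136 138 139 137 141 139 138 140 137 140 139 140 140 139 143 137 139 141 139 139 142 138 140 143 143 143 141 143 141 142 142 14
[... 4829 characters left out ...]
 137 149 154
252 153 155 148 145 142 135 131 125 116 108  98  93  93  86  85  75  66 116 139 141 143 140 143 141 140 145 142 130  96  71  78  79  85  95  96 103 111 118 126 140 145 152
253 156 151 141 145 144 135 129 117 113 107  99  98  89  86  80  74  67  99 131 143 143 142 141 145 143 140 142 129  93  70  78  84  88  89  97 103 111 118 123 133 144 151
254 154 148 142 148 140 133 126 118 114 104 100  96  92  86  81  79  68  91 127 146 143 143 143 144 143 143 145 119  83  73  75  82  87  90  98  99 106 115 124 136 142 147
255 154 144 145 146 139 133 124 115 108 105 101  95  90  85  83  79  71  94 130 146 144 143 144 143 143 146 148 113  73  73  81  85  84  94  95 103 109 110 121 131 134 146
```

```bash
python3 -m jog '[[[2,-1.5,5],0],[[0,0,6],0],[[0,0,0],0],[[0,0,0],0],[[0,0,0],0]]'
python3 - <<'E'
from h import *
s=env.read_state(); c=viewer.camera_info('wrist'); im=snap('wrist','w8.png'); np.save('w8.npy',c,allow_pickle=True)
print(s['tcp_pos'],s['orientation'],s['grip_width'],s['grasp_force'])
g=cv2.cvtColor(im,cv2.COLOR_RGB2GRAY)
for y in range(228,254): print(y,' '.join('%3d'%v for v in g[y,294:336]))
E
```

```text
time_s: 8.05
tcp_pos: [0.4694, -0.0309, 0.0984]
orientation: [0.993, 0.116, 0.0, 0.0]
wrist_force: [-0.1, -0.1, -1.7]
grip_width: 0.0553
grasp_force: 5.5
[ 0.46938566 -0.03086813  0.09837897] [9.93204296e-01 1.16383955e-01 3.39482441e-05 2.12704760e-05] 0.05530127906449128 5.474947873590281
228 136 139 137 139 137 141 136 138 139 142 136 139 138 137 138 141 136 137 138 137 140 140 142 140 142 137 139 138 140 140 141 142 144 142 140 141 141 140 139 145 142 142
229 136 137 139 134 141 140 140 136 140 137 138 135 139 134 139 141 138 139 139 139 138 139 138 139 138 143 143 140 137 140 140 141 140 140 138 142 146 138 140 142 144 142
230 138 136 139 138 137 137 138 138 140 138 138 137 138 141 141 138 142 140 142 138 137 138 142 136 140 138 139 136 142 141 142 144 140 145 141 137 141 142 139 140 142 141
231 142 136 137 138 140 138 139 138 139 140 141 136 118 116 105 119 137 139 139 143 141 140 140 136 138 139 139 134 127 120 110 112 113 133 132 144 140 139 142 142 137 142
232 137 137 140 140 140 139 141 132 130 121 114 104  87  83  74 112 128 138 139 138 141 140 140 140 139 138 141 120 116 
[... 2963 characters left out ...]
 141 151 145
250 137 141 144 147 148 143 133 130 119 111 108  95  87  83  82  73  71 122 147 142 141 141 141 142 138 140 143 147 116  73  74  79  87  92  96 107 115 125 130 139 150 149
251 140 145 149 151 150 138 131 122 119 109 103  88  87  87  84  74  62 123 146 143 138 139 139 140 140 143 142 135 100  68  76  82  85  88  98 105 111 120 127 138 148 154
252 142 150 151 152 144 136 129 125 117 109 101  94  90  82  78  79  64 113 139 143 141 143 144 143 138 144 142 132  97  68  78  79  84  88  97 102 114 121 128 138 145 149
253 149 154 155 151 140 135 128 119 114 104  96  99  91  88  84  75  67  99 131 143 143 141 142 142 138 142 144 128  90  72  74  82  84  88  97 103 109 115 125 131 139 153
```

```bash
python3 -c "
from ring import *
rep('w8.npy',(305,239),(327,239),(305.3,241.7),(328.2,241.7),dt=.0864)
"
```

```text
holes w [ 0.469242   -0.02428434  0.0035    ] [ 0.47267949 -0.03872371  0.0035    ] 14.84289931887167 tool [ 1.3 -6.5 94.9] [ 1.3  8.3 94.9]
tips [ 2.2 -6.1 86.4] [ 2.2  8.9 86.4] 14.934204743398622
shift mid [-0.9 -0.5  8.5] tool yaw err deg 180.0
[[0.9729, 0.2312, 0.0002], [0.2312, -0.9729, -0.0001], [0.0002, 0.0002, -1.0]] [ 0.46941859 -0.03090383  0.09841888]
```

```bash
for i in 1; do python3 -m jog '[[[1.5,-0.4,1],0],[[0,0,1],0],[[0,0,1],0],[[0,0,0],0]]'; done; python3 -m jog '[[[0,0,1],0],[[0,0,0],0]]';  python3 -m jog '[[[0,0,1],0],[[0,0,0],0]]'; python3 -m jog '[[[0,0,1],0],[[0,0,0],0]]'
```

```text
time_s: 8.5
tcp_pos: [0.4706, -0.0302, 0.0951]
orientation: [0.993, 0.116, -0.0, -0.0]
wrist_force: [-0.2, -1.0, -1.4]
grip_width: 0.0547
grasp_force: 5.5
time_s: 8.7
tcp_pos: [0.4707, -0.0302, 0.0942]
orientation: [0.993, 0.116, -0.0, 0.0]
wrist_force: [1.0, -0.3, -2.3]
grip_width: 0.0552
grasp_force: 5.5
time_s: 8.9
tcp_pos: [0.4706, -0.0302, 0.0932]
orientation: [0.993, 0.116, -0.0, 0.0]
wrist_force: [-0.2, -0.3, -2.1]
grip_width: 0.055
grasp_force: 5.5
time_s: 9.1
tcp_pos: [0.4706, -0.0301, 0.0922]
orientation: [0.993, 0.116, -0.0, -0.0]
wrist_force: [0.2, 0.4, -1.6]
grip_width: 0.0548
grasp_force: 5.5
```

```bash
python3 -m jog '[[[0,0,1],0],[[0,0,0],0]]';  python3 -m jog '[[[0,0,1],0],[[0,0,0],0]]'; python3 -m jog '[[[0,0,0.7],0],[[0,0,0],0]]'
python3 - <<'E'
from h import *
s=env.read_state(); c=viewer.camera_info('wrist'); im=snap('wrist','w9.png'); np.save('w9.npy',c,allow_pickle=True)
g=cv2.cvtColor(im,cv2.COLOR_RGB2GRAY)
for y in range(228,254): print(y,' '.join('%3d'%v for v in g[y,294:336]))
E
```

```text
time_s: 9.3
tcp_pos: [0.4706, -0.0302, 0.0912]
orientation: [0.993, 0.116, -0.0, 0.0]
wrist_force: [-0.1, -1.0, -2.3]
grip_width: 0.0547
grasp_force: 5.5
time_s: 9.5
tcp_pos: [0.4706, -0.0302, 0.0902]
orientation: [0.993, 0.116, -0.0, 0.0]
wrist_force: [0.1, 0.3, -2.3]
grip_width: 0.0544
grasp_force: 5.5
time_s: 9.7
tcp_pos: [0.4707, -0.0302, 0.0895]
orientation: [0.993, 0.116, -0.0, 0.0]
wrist_force: [-0.9, 0.2, -3.4]
grip_width: 0.0551
grasp_force: 5.5
228 139 140 137 139 141 138 138 140 137 137 135 139 140 135 141 136 138 138 137 139 139 137 139 141 139 141 141 140 139 139 137 137 137 138 141 145 141 138 139 140 140 141
229 135 138 137 140 136 138 139 137 139 136 138 137 139 137 137 136 140 138 140 140 137 141 140 141 139 141 141 138 140 138 139 141 138 140 140 138 139 140 142 139 143 140
230 140 139 137 136 139 138 138 138 138 138 138 137 138 139 139 140 140 136 141 140 140 140 139 139 138 140 138 140 135 140 140 140 142 140 138 138 137 141 140 138 143 140
231 139 137 137 135 134 141 140 135 138 137 137 139 140 139 135 139 137 139 141 138 140 140 137 142 137 138 138 143 141 139 1
[... 3130 characters left out ...]
 145 140 128
250 140 140 138 144 142 141 135 123 118 113 104  96  88  82  80  71  72 113 143 142 127 111 144 139 164 110 126 147 119  74  72  76  88  88 101 105 113 126 130 141 145 143
251 138 139 139 140 144 141 133 125 116 104 101  91  85  86  83  74  67  91 111 124 133 133 142 140 146 133 124 118  93  72  75  77  85  90  95 103 115 121 131 137 146 148
252 141 140 140 143 140 139 128 122 116 106  99  92  90  82  83  74  68  73  87 108 132 143 142 139 140 142 122  90  69  73  77  81  85  89  93 103 110 117 126 133 145 151
253 138 140 140 144 141 134 126 120 112 103 101  95  93  84  85  74  70  75 104 127 144 142 137 140 140 141 132 109  80  68  76  83  84  93  96 102 106 117 123 134 140 145
```

```bash
python3 -m jog '[[[0.5,0,0.5],0],[[0,0,0],0]]';  python3 -m jog '[[[0,0,0.7],0],[[0,0,0],0]]'; python3 -m jog '[[[0,0,0.7],0],[[0,0,0],0]]'; python3 -m jog '[[[0,0,0.7],0],[[0,0,0],0]]'
```

```text
time_s: 9.95
tcp_pos: [0.4713, -0.03, 0.0892]
orientation: [0.993, 0.116, 0.0, 0.0]
wrist_force: [0.1, -1.0, -0.2]
grip_width: 0.0552
grasp_force: 5.7
time_s: 10.15
tcp_pos: [0.4718, -0.03, 0.0889]
orientation: [0.993, 0.116, 0.001, 0.0]
wrist_force: [-1.9, 0.3, 4.2]
grip_width: 0.0551
grasp_force: 6.4
time_s: 10.35
tcp_pos: [0.4723, -0.0301, 0.0886]
orientation: [0.993, 0.116, 0.001, 0.0]
wrist_force: [0.2, -0.9, 8.4]
grip_width: 0.0548
grasp_force: 6.9
time_s: 10.55
tcp_pos: [0.4726, -0.03, 0.0882]
orientation: [0.993, 0.116, 0.001, 0.0]
wrist_force: [-0.3, 0.2, 9.6]
grip_width: 0.0548
grasp_force: 7.1
```

```bash
python3 -m jog '[[[-0.7,0,-1],0],[[0,0,0],0],[[0,0,0],0],[[0,0,0],0],[[0,0,0],0]]' 118 60
python3 - <<'E'
from h import *
s=env.read_state(); c=viewer.camera_info('wrist'); im=snap('wrist','w10.png'); np.save('w10.npy',c,allow_pickle=True)
print(s['tcp_pos'],s['grip_width'],s['grasp_force'],[ (d['box'],d['score']) for d in spotter.find_in('wrist','ring')][:3])
g=cv2.cvtColor(im,cv2.COLOR_RGB2GRAY)
for y in range(230,262): print(y,' '.join('%3d'%v for v in g[y,282:352:1][::1]))
E
```

```text
time_s: 11.05
tcp_pos: [0.4736, -0.0306, 0.0907]
orientation: [0.993, 0.116, 0.003, 0.001]
wrist_force: [0.7, -0.9, 21.3]
grip_width: 0.0465
grasp_force: 14.7
[ 0.47356277 -0.03057036  0.09069834] 0.04647541783418616 14.722975885524647 [([284.9, 239.8, 60.8, 43.0], 0.83)]
230 139 136 136 136 138 139 138 136 142 138 140 137 139 137 138 138 139 138 138 140 137 140 140 138 138 138 138 135 138 138 143 140 139 140 139 138 142 138 138 143 140 141 140 142 138 140 139 140 139 139 145 139 142 143 141 143 140 139 140 140 141 139 139 141 140 141 140 141 146 142
231 141 139 139 143 137 139 139 134 133 141 141 138 137 138 139 137 138 138 140 137 137 139 140 140 139 139 137 140 139 139 137 137 137 141 139 138 142 140 140 139 140 141 138 140 144 137 140 141 141 141 139 142 142 144 140 145 142 138 141 141 140 140 143 142 143 141 141 140 140 142
232 137 137 138 137 142 142 139 140 143 137 139 137 138 138 138 137 137 139 138 139 137 139 138 139 141 136 135 140 137 139 138 137 138 138 140 141 141 140 139 139 137 141 141 140 138 142 139 140 142 140 142 143 140 140 142 143 139 137 145 140 139 141 139 143
[... 7560 characters left out ...]
  35  32  32  35  32  41  51  42  44  68  82  86  92  98 102 108 107 115 127 131 141 147 143 141 141 143 138 139 143 142 139 141 141
260 140 139 142 138 137 142 140 140 139 145 145 137 126 118 113 107 105 102  98  94  84  57  41  45  36  33  27  36  32  38  33  27  36  37  37  38  33  33  30  37  41  33  29  36  35  36  50  61  86  92 100 101 110 115 122 123 133 142 152 146 141 143 142 142 142 143 141 142 142 141
261 139 140 139 140 138 139 141 140 140 143 139 131 125 118 115 107 107 101 102  83  68  43  35  35  34  39  40  38  37  36  35  41  40  41  43  33  35  33  39  40  31  40  39  36  36  42  32  39  82  92  99 107 109 113 118 123 132 140 152 148 145 140 143 140 140 142 140 143 143 142
```

```bash
python3 -m jog '[[[0,0,-2],0],[[0,0,0],0]]'; python3 -m jog '[[[0,0,-1],0],[[0,0,-0.5],0],[[0,0,0],0],[[0,0,0],0]]' 150 80;  python3 -m jog '[[[0,0,0],0],[[0,0,0],0],[[0,0,0],0]]' 160 80
```

```text
time_s: 11.35
tcp_pos: [0.4717, -0.0304, 0.091]
orientation: [0.993, 0.116, 0.001, 0.0]
wrist_force: [2.0, -1.2, 9.7]
grip_width: 0.0462
grasp_force: 13.0
time_s: 11.75
tcp_pos: [0.4721, -0.0305, 0.0928]
orientation: [0.993, 0.116, 0.002, 0.001]
wrist_force: [0.1, 0.0, 13.6]
grip_width: 0.0358
grasp_force: 41.0
time_s: 12.05
tcp_pos: [0.4722, -0.0305, 0.0929]
orientation: [0.993, 0.116, 0.002, 0.001]
wrist_force: [0.2, -0.6, 15.1]
grip_width: 0.0341
grasp_force: 78.4
```

```bash
python3 -m jog '[[[0,0,-2],0],[[0,0,-3],0],[[0,0,-10],0],[[0,0,-20],0],[[0,0,-30],0],[[0,0,-30],0],[[0,0,0],0],[[0,0,0],0],[[0,0,0],0]]' 154 80
python3 - <<'E'
from h import *
s=env.read_state(); c=viewer.camera_info('wrist'); im=snap('wrist','w11.png'); np.save('w11.npy',c,allow_pickle=True)
print(s['tcp_pos'],s['grip_width'],s['grasp_force'],s['orientation'],[ (d['box'],d['score']) for d in spotter.find_in('wrist','ring')][:3])
m=cv2.imread('pics/w11.png')[180:330,215:415]; cv2.imwrite('pics/c11.png',cv2.resize(m,(800,600),interpolation=cv2.INTER_CUBIC))
E
```

```text
time_s: 12.95
tcp_pos: [0.4697, -0.0302, 0.1854]
orientation: [0.993, 0.116, -0.001, -0.0]
wrist_force: [-0.8, -0.3, -1.8]
grip_width: 0.0341
grasp_force: 77.2
[ 0.46965526 -0.03022408  0.18540164] 0.03408965381842423 77.17859077267349 [ 9.93207540e-01  1.16352190e-01 -9.53929553e-04 -2.01462759e-04] [([278.8, 233.7, 71.1, 51.4], 0.81)]
```

View pics/c11.png

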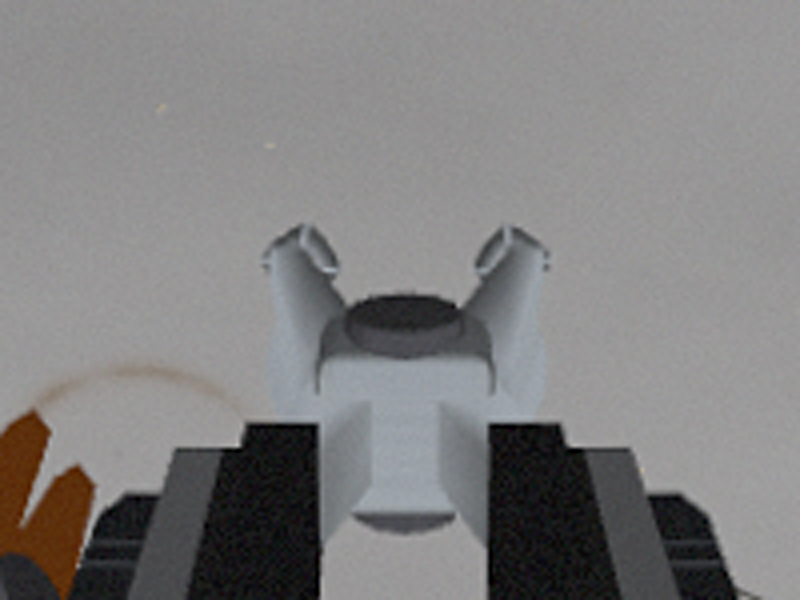

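The ring hangs spread under the jaws, with its lugs at ~(289,242) and (343,242), about 35 mm apart. Next I go beside the gear head and measure the spindle.

```bash
python3 -m jog '[[[0,20,-10],0],[[-4,35,-10],0],[[-4,35,-5],0],[[-4,35,0],0],[[-4,35,0],0],[[-4,35,0],0],[[-2,13,0],0],[[0,0,0],0],[[0,0,0],0],[[0,0,0],0]]'
cat > sp.py <<'E'
from ring import *
def spin(f):
    s=env.read_state(); c=viewer.camera_info('wrist'); im=snap('wrist',f+'.png'); np.save(f+'.npy',c,allow_pickle=True)
    p=proj('wrist',[.5555,-.2235,.082],c); print('tcp',s['tcp_pos'],s['grip_width'],'pred',p)
    g=cv2.cvtColor(im,cv2.COLOR_RGB2GRAY); x0,y0=int(p[0])-40,int(p[1])-40; w=cv2.resize(g[y0:y0+80,x0:x0+80],None,fx=4,fy=4,interpolation=cv2.INTER_CUBIC)
    # dark centre hole
    b=cv2.GaussianBlur(g[y0:y0+80,x0:x0+80].astype(np.float32),(0,0),1.5); sub=b[22:58,22:58]; i=np.unravel_index(sub.argmin(),sub.shape); print('dark',x0+22+i[1],y0+22+i[0],sub.min())
    q=g[y0+22+i[0]-4:y0+22+i[0]+5, x0+22+i[1]-4:x0+22+i[1]+5].astype(float); print(q.astype(int))
    wt=np.clip(np.median(q)-15-q,0,None); yy,xx=np.mgrid[-4:5,-4:5]; ce=(x0+22+i[1]+(wt*xx).sum()/wt.sum(), y0+22+i[0]+(wt*yy).sum()/wt.sum())
    print('hole px',ce); h=cv2.HoughCircles(w,cv2.HOUGH_GRADIENT,1,20,param1=80,param2=25,minRadius=50,maxRadius=160)
    if h is not None: print('hough',[(x0+a/4,y0+b_/4,r/4) for a,b_,r in h[0][:6]])
    for z in (.078,.082,.086): print(z,onz('wrist',*ce,z,c))
E
python3 -c "
from sp import *
spin('w12')"
```

```text
time_s: 14.05
tcp_pos: [0.4974, -0.2358, 0.2114]
orientation: [0.993, 0.117, -0.0, -0.0]
wrist_force: [0.4, 0.0, -2.8]
grip_width: 0.0341
grasp_force: 77.2
tcp [ 0.49739873 -0.23584328  0.21138842] 0.03405760016343076 pred [316.92401074 148.78030428]
dark 318 149 76.445816
[[ 76  79  75  76  73  74  70  83 128]
 [ 67  76  74  79  80  77  77  71  93]
 [ 77  80  79  77  76  78  79  75  82]
 [ 79  76  75  75  76  74  78  76  75]
 [ 74  75  80  78  78  75  72  73  86]
 [ 76  73  74  76  74  73  76  69  96]
 [ 78  73  77  78  76  72  69  78 123]
 [110  83  80  73  78  79  85 110 141]
 [147 133  98  98  99 112 148 152 152]]
hole px (np.float64(nan), np.float64(nan))
hough [(np.float32(317.875), np.float32(147.375), np.float32(23.3)), (np.float32(312.375), np.float32(144.125), np.float32(35.725)), (np.float32(313.375), np.float32(150.375), np.float32(35.425)), (np.float32(321.625), np.float32(150.875), np.float32(35.15)), (np.float32(310.375), np.float32(154.625), np.float32(33.5)), (np.float32(321.375), np.float32(142.125), np.float32(29.575))]
0.078 [nan nan nan]
0.082 [nan nan nan]
0.086 [nan nan nan]sp.py:9: RuntimeWarning: invalid value encountered in scalar divide
  wt=np.clip(np.median(q)-15-q,0,None); yy,xx=np.mgrid[-4:5,-4:5]; ce=(x0+22+i[1]+(wt*xx).sum()/wt.sum(), y0+22+i[0]+(wt*yy).sum()/wt.sum())
```

```bash
cat > sp2.py <<'E'
from ring import *
def hole(f,px):
    g=cv2.imread('pics/'+f+'.png',0); n,l,st,ce=cv2.connectedComponentsWithStats((g<105).astype(np.uint8)); k=l[int(px[1]),int(px[0])]; return ce[k],st[k]
E
python3 - <<'E'
from sp2 import *
c=np.load('w12.npy',allow_pickle=True).item(); ce,st=hole('w12',(318,147)); print(ce,st)
for z in (.076,.082,.088): print(z,onz('wrist',*ce,z,c))
c1=np.load('w1.npy',allow_pickle=True).item(); c2=np.load('w2.npy',allow_pickle=True).item()
a,_=hole('w1',(283,111)); b,_=hole('w2',(508,144)); print(a,b)
print('3view',tri([ray('wrist',*a,c1),ray('wrist',*ce,c)]),tri([ray('wrist',*b,c2),ray('wrist',*ce,c)]),tri([ray('wrist',*b,c2),ray('wrist',*a,c1),ray('wrist',*ce,c)]))
R=Ro.from_quat([0.99321,0.11635,0,0]).as_matrix()
c=np.load('w10.npy',allow_pickle=True).item(); t=np.array([0.47356,-.03057,.0907])
for u in [(300.3,247.5),(333.3,247.5)]: print('w10 hole tool',1e3*R.T@(onz('wrist',*u,.003,c)-t))
c=np.load('w11.npy',allow_pickle=True).item(); t=np.array([0.46966,-.03022,.1854])
for u in [(288.5,242),(344,242),(290,236.25),(342.5,236.25)]: print('w11 lug tool',1e3*R.T@(onz('wrist',*u,t[2]-.087,c)-t))
E
```

```text
[317.3908046  147.86206897] [313 143  10  11  87]
0.076 [ 0.55585591 -0.2237965   0.076     ]
0.082 [ 0.5562388  -0.22367186  0.082     ]
0.088 [ 0.55662169 -0.22354722  0.088     ]
[282.51111111 110.73333333] [508.33333333 143.46666667]
3view (array([ 0.55609646, -0.2236944 ,  0.08013404]), [2.8335001577547008e-05, 2.833500157756945e-05]) (array([ 0.55631065, -0.22364957,  0.08216946]), [6.371280737034131e-05, 6.37128073707494e-05]) (array([ 0.55622482, -0.22375407,  0.08194375]), [0.00016829503247957106, 0.00019878438725861108, 8.166517366764442e-05])
w10 hole tool [-1.64247599 -9.18497064 87.7       ]
w10 hole tool [-1.65929582 12.58378139 87.7       ]
w11 lug tool [  1.68588019 -17.13914189  87.        ]
w11 lug tool [ 1.71078584 19.22353472 87.        ]
w11 lug tool [  5.63709934 -16.07251733  87.        ]
w11 lug tool [ 5.66129189 18.14536339 87.        ]
```

```bash
python3 -m jog '[[[20,0.5,0],0],[[20,0.5,0],0],[[20,0,0],0],[[20,0,0],0],[[0,0,0],0],[[0,0,0],0],[[0,0,0],0]]'; python3 -m jog '[[[0,0,12],0],[[0,0,12],0],[[0,0,8],0],[[0,0,0],0],[[0,0,0],0]]'
python3 - <<'E'
from h import *
viewer.snapshot('wrist'); snap('side','s2.png')
c=viewer.camera_info('wrist'); print(spotter.find_in('side','ring')[:3]); p=np.array(env.read_state()['tcp_pos']); print(p)
s=cv2.imread('pics/s2.png',0); u=proj('side',p-[0,0,.087]).astype(int); print(u)
for y in range(u[1]-14,u[1]+16): print(y,' '.join('%3d'%v for v in s[y,u[0]-40:u[0]+16]))
E
```

```text
time_s: 14.8
tcp_pos: [0.5746, -0.2202, 0.2116]
orientation: [0.993, 0.116, -0.0, 0.0]
wrist_force: [-0.5, -0.1, -3.2]
grip_width: 0.0341
grasp_force: 77.2
time_s: 15.3
tcp_pos: [0.5751, -0.2201, 0.1793]
orientation: [0.993, 0.116, -0.0, -0.0]
wrist_force: [0.1, -0.3, -2.8]
grip_width: 0.034
grasp_force: 77.2
[{'box': [395.9, 307.8, 28.0, 23.1], 'score': 0.78}]
[ 0.57556801 -0.22015333  0.18005484]
[419 313]
299 125 126 127 123 125 123 124 124 123 126 127 124 124 124 124 126 127 125 124 127 126 125 126 125 127 127 126 126 126 127 125 127 125 125 116 100  85  64  67  69  79  95  87  81  98 112 126 130 130 125 130 128 116 107 101  99
300 124 125 121 125 124 126 123 122 122 125 124 128 125 126 126 127 126 125 127 128 126 125 124 124 124 128 125 125 127 128 126 125 128 124 110  92  74  68  65  72  97 108  98  88  98 114 129 129 130 130 129 131 125 120 124 120
301 128 124 122 125 125 121 125 122 123 127 124 124 128 125 127 128 125 127 126 124 127 126 126 126 125 122 127 127 125 125 125 127 127 118 103  81  68  64  67  88 111 118 102  90  97 115 128 129 127 130 133 132 126 127 124 124
302 
[... 5451 characters left out ...]
  42  39  44  45
326 124 104  77  58  57  60  63  95 123 134 131 126 129 131 124 123 113  95 106 121 127 133 132 133 129 134 132 130 133 130 132 133 133 132 131 125 123 120 119 128 131 126 116 104  95  91  87  80  73  64  57  55  60  61  63  59
327 115  93  60  46  54  54  69  97 126 134 134 133 133 129 129 124 110  77  79 105 120 128 133 131 133 133 133 132 131 130 131 133 131 131 128 126 128 128 128 131 133 130 131 126 120 107  87  71  59  55  61  76  83  85  87  77
328 100  78  53  46  42  51  67  98 126 134 133 132 131 133 130 126 108  68  63  85 102 115 125 131 130 131 131 131 129 122 129 133 130 130 131 129 130 129 134 134 134 133 132 133 130 123  97  70  58  56  71  86  94  94  94  93
```

Run:
```python
from ring import *
s=env.read_state(); t=np.array(s['tcp_pos']); R=Ro.from_quat(s['orientation']).as_matrix(); print(t)
a=np.radians(np.arange(0,360,5))
pin=t+R@np.array([-.0015,.001,.0875])
for off in (.0186,.0208,.023):
    o=pin-R[:,0]*off
    back=[proj('side',o+R@np.array([.021*np.cos(x),.021*np.sin(x),0])) for x in a if np.cos(x)<-.3]
    lug=[proj('side',pin+R@np.array([dx,sy*.0175+dy,0])) for sy in (1,-1) for dx in (-.007,.007) for dy in (-.004,.004)]
    P=np.array(back+lug); print(off,P.min(0),P.max(0))
# ridge of the ring back: print rows around the left extremity, difference from s-frame earlier
A=cv2.imread('pics/side0.png',0).astype(int); B=cv2.imread('pics/s2.png',0).astype(int)
for y in range(304,334): print(y,' '.join('%4d'%v for v in (B-A)[y,388:432]))
```

```text
[ 0.57556801 -0.22015333  0.18005484]
0.0186 [396.06480768 304.15078997] [429.87247999 327.30007642]
0.0208 [394.86835485 304.15078997] [429.87247999 327.68303922]
0.023 [393.66970308 304.15078997] [429.87247999 328.06672478]
304    4    2    5    5    6    4    6    6    5    4    4    6    5    4    4    5    5    8    4    5    5    7    5   -8  -28  -44  -58  -52  -43  -15    4    3    3   -5  -23  -22   -5    7    5    5   11   13    5   10
305    3    1    9    5    7    0    3    9    5    5    8    7    8    3    5    4    7    3    6    6    8    3   -3  -17  -42  -58  -53  -46  -21   -2    4    6    2   -4  -27  -21   -8    7   10    8    7    6   13    4
306    4    7    5    6    7    9    9    7    3    7    2    7    8    4    5    2    7    1    1    7    6    3   -9  -25  -45  -54  -55  -31  -10    3    8    4    5   -4  -28  -20   -1    8    6    5    5    5   11    6
307    5    4    6    5    5    5    4    5    5    5    7   11    4    2    5    3    9    6    3    3    4  -11  -24  -36  -43  -51  -39  -19   -3    0    4    5    1   -2  -27  -21   -6   10    4    
[... 5145 characters left out ...]
  1    2   -2   -1    2    3
331    3    2    5    7    6    2    4    4    5    4    4    7    0    3   -2   -2    0   16   19    9    4   25   29   31   29   29   32   27   19    8    8    8    3    6    6    6    3    3    5    1   11    7   -3    6
332    6    8    4    2    8    3    7    9    3    1   -1    4    9    0    4    5    0    3    9   -1    8   17   18   23   16   21   11   11    8    8    4    3    4    8    6    6    5    2    7    0    5    3    6    4
333    6    4    4    5    5    4    5    4    6    4    4    3    3    8   -2    6    5    5    0    1    7    6    8    4   12    7    1    7    4    5    4    8    7    6    5    4    6    3    6    2    3    6    0    5
```

```bash
python3 -m jog '[[[1.3,-1.5,3],0],[[0,0,3],0],[[0,0,0],0],[[0,0,0],0]]'; python3 -m jog '[[[0,0,1],0],[[0,0,1],0],[[0,0,0],0]]';  python3 -m jog '[[[0,0,1],0],[[0,0,1],0],[[0,0,0],0]]'; python3 -m jog '[[[0,0,1],0],[[0,0,0],0]]'
```

```text
time_s: 15.85
tcp_pos: [0.5761, -0.2183, 0.1734]
orientation: [0.993, 0.116, -0.0, -0.0]
wrist_force: [0.0, 1.1, -2.7]
grip_width: 0.034
grasp_force: 77.2
time_s: 16.15
tcp_pos: [0.5761, -0.2184, 0.1714]
orientation: [0.993, 0.116, -0.0, -0.0]
wrist_force: [-0.9, 0.6, -2.8]
grip_width: 0.0339
grasp_force: 77.2
time_s: 16.45
tcp_pos: [0.5761, -0.2184, 0.1693]
orientation: [0.993, 0.116, -0.0, -0.0]
wrist_force: [0.6, -0.4, -3.3]
grip_width: 0.0341
grasp_force: 77.2
time_s: 16.65
tcp_pos: [0.5761, -0.2183, 0.1684]
orientation: [0.993, 0.116, -0.0, -0.0]
wrist_force: [-0.4, 0.3, -3.0]
grip_width: 0.0341
grasp_force: 77.2
```

```bash
J="python3 -m jog"; python3 -m jog '[[[0,0,1],0],[[0,0,1],0],[[0,0,0],0]]' | grep -E 'tcp|wrist'; python3 -m jog '[[[0,0,1],0],[[0,0,1],0],[[0,0,0],0]]'| grep -E 'tcp|wrist'; python3 -m jog '[[[0,0,1],0],[[0,0,1],0],[[0,0,0],0]]'| grep -E 'tcp|wrist'
```

```text
tcp_pos: [0.5761, -0.2183, 0.1663]
wrist_force: [0.1, 0.8, -2.5]
tcp_pos: [0.5761, -0.2183, 0.1643]
wrist_force: [0.0, 0.5, -2.6]
tcp_pos: [0.5761, -0.2183, 0.1623]
wrist_force: [0.0, 0.3, -2.6]
```

```bash
python3 -m jog '[[[0,0,1],0],[[0,0,1],0],[[0,0,1],0],[[0,0,0],0]]' | grep -E 'tcp|wrist'; python3 -m jog '[[[0,0,1],0],[[0,0,1],0],[[0,0,1],0],[[0,0,0],0]]'| grep -E 'tcp|wrist'; python3 -m jog '[[[0,0,1],0],[[0,0,1],0],[[0,0,0],0]]'| grep -E 'tcp|wrist'
```

```text
tcp_pos: [0.5761, -0.2184, 0.1593]
wrist_force: [0.3, 0.1, -1.9]
tcp_pos: [0.5761, -0.2183, 0.1563]
wrist_force: [0.8, -0.1, -2.4]
tcp_pos: [0.5761, -0.2183, 0.1544]
wrist_force: [-0.5, 0.2, -2.5]
```

```bash
python3 -m jog '[[[0,0,1],0],[[0,0,0],0]]' | grep -E 'tcp|wrist'; python3 -m jog '[[[0,0,1],0],[[0,0,0],0]]'| grep -E 'tcp|wrist'; python3 -m jog '[[[0,0,1],0],[[0,0,0],0]]'| grep -E 'tcp|wrist'; python3 -m jog '[[[0,0,1],0],[[0,0,0],0]]'| grep -E 'tcp|wrist'
```

```text
tcp_pos: [0.5763, -0.2184, 0.1537]
wrist_force: [-0.4, -0.9, -0.6]
tcp_pos: [0.5763, -0.2184, 0.1527]
wrist_force: [-0.3, -0.5, -0.0]
tcp_pos: [0.5763, -0.2184, 0.1516]
wrist_force: [-0.4, 0.1, 0.7]
tcp_pos: [0.5762, -0.2184, 0.1505]
wrist_force: [-0.0, 0.3, 1.8]
```

```bash
python3 -m jog '[[[0,0,0.7],0],[[0,0,0],0]]' | grep -E 'tcp|wrist'; python3 -m jog '[[[0,0,0.6],0],[[0,0,0],0],[[0,0,0],0]]'| grep -E 'tcp|wrist'
```

```text
tcp_pos: [0.5763, -0.2184, 0.1499]
wrist_force: [0.4, 0.7, 1.4]
tcp_pos: [0.5763, -0.2184, 0.1494]
wrist_force: [-0.1, 0.6, 3.7]
```

```bash
python3 -m jog '[[[0,0,0.5],0],[[0,0,0],0],[[0,0,0],0]]' | grep -E 'tcp|wrist'
```

```text
tcp_pos: [0.5765, -0.2183, 0.1493]
wrist_force: [0.5, -0.5, 6.2]
```

```bash
python3 -m jog '[[[0,0,0.2],0],[[0,0,0],0]]' 146 80; python3 -m jog '[[[0,0,0.3],0],[[0,0,0],0]]' 140 80;  python3 -m jog '[[[0,0,0.3],0],[[0,0,0],0]]' 136 80
```

```text
time_s: 20.45
tcp_pos: [0.5764, -0.2185, 0.1489]
orientation: [0.993, 0.116, 0.0, 0.0]
wrist_force: [0.3, 0.7, 6.2]
grip_width: 0.0364
grasp_force: 29.2
time_s: 20.65
tcp_pos: [0.5765, -0.2185, 0.1486]
orientation: [0.993, 0.116, 0.0, 0.0]
wrist_force: [-0.0, 0.0, 6.2]
grip_width: 0.0388
grasp_force: 23.2
time_s: 20.85
tcp_pos: [0.5765, -0.2184, 0.1484]
orientation: [0.993, 0.116, 0.0, 0.0]
wrist_force: [0.3, 0.5, 6.2]
grip_width: 0.0398
grasp_force: 21.5
```

Compensation is right; I continue the release.

```bash
python3 -m jog '[[[0,0,0.3],0],[[0,0,0],0]]' 132 80|grep -vE 'ori|time'; python3 -m jog '[[[0.3,0,0.4],0],[[0,0,0],0]]' 127 80|grep -vE 'ori|time';  python3 -m jog '[[[0.3,0,0.5],0],[[0,0,0],0]]' 122 80|grep -vE 'ori|time'; python3 -m jog '[[[0.3,0,0.5],0],[[0,0,0],0]]' 117 80|grep -vE 'ori|time'
```

```text
tcp_pos: [0.5766, -0.2184, 0.1481]
wrist_force: [-0.4, -0.7, 6.7]
grip_width: 0.0414
grasp_force: 20.3
tcp_pos: [0.5769, -0.2182, 0.1478]
wrist_force: [-0.1, -0.1, 7.1]
grip_width: 0.0428
grasp_force: 18.6
tcp_pos: [0.5772, -0.2181, 0.1474]
wrist_force: [-1.6, 1.1, 9.1]
grip_width: 0.0446
grasp_force: 15.8
tcp_pos: [0.5776, -0.218, 0.1469]
wrist_force: [-0.5, -0.5, 8.1]
grip_width: 0.0465
grasp_force: 12.7
```

```bash
python3 -m jog '[[[0.3,0,0.4],0],[[0,0,0],0]]' 111 80|grep -vE 'ori|time'; python3 -m jog '[[[0.2,0,0.4],0],[[0,0,0],0]]' 105 80|grep -vE 'ori|time';  python3 -m jog '[[[0,0,0.2],0],[[0,0,0],0]]' 98 80|grep -vE 'ori|time'
python3 - <<'E'
from ring import *
im=snap('wrist','w13.png'); b=spotter.find_in('wrist','ring'); print([(d['box'],d['score']) for d in b][:2])
g=cv2.cvtColor(im,cv2.COLOR_RGB2GRAY)
for y in range(226,256): print(y,' '.join('%3d'%v for v in g[y,286:346]))
E
```

```text
tcp_pos: [0.5779, -0.218, 0.1464]
wrist_force: [1.0, 0.6, 6.8]
grip_width: 0.0482
grasp_force: 11.8
tcp_pos: [0.578, -0.218, 0.1458]
wrist_force: [0.5, 0.1, 5.5]
grip_width: 0.0501
grasp_force: 10.6
tcp_pos: [0.5776, -0.218, 0.1451]
wrist_force: [0.4, 0.3, 4.5]
grip_width: 0.0526
grasp_force: 8.0
[([285.4, 235.7, 58.7, 46.8], 0.77)]
226  54  41  59  64  64  73  82  69  49  51  71  80  78  73  60  58  67  81  80  76  57  37  67  78  79  73  62  57  64  81  75  82  53  49  70  81  79  76  62  50  67  82  85  76  57  46  63  81  82  82  77  53  50  66  75  78  67  53  38  38
227  65  50  52  66  73  76  79  71  45  35  61  79  76  75  60  49  62  73  79  79  58  36  58  76  77  76  63  51  69  80  80  76  54  51  73  77  77  75  54  54  71  86  82  72  53  47  70  81  80  77  66  44  58  75  79  79  64  47  44  50
228  76  56  43  58  74  76  79  72  54  37  60  75  81  82  65  54  55  74  74  74  58  36  53  69  77  70  57  50  62  71  71  68  36  44  65  74  70  66  53  53  73  77  79  64  51  52  75  86  81  80  55  46  67  81  82  78  70  46  38  57
229  79  68  53  53  67  80  82  
[... 5854 characters left out ...]
 157 158 157 148 142 134 128 120 111 101 101  92  90  83  84  67 104 135 139 133 127 113 118 117 114 117 136 142 134 113  84  73  81  82  92  94 102 107 116 126 134 143 153 157 147 157 161 163 160 159 162 163 161
254 159 161 161 139 139 150 158 162 158 157 146 143 135 125 117 108 106 101  95  94  86  81  75  86  87  81  71  69  73  76  72  75  74  71  90  92  87  84  71  82  88  92  92 103 106 111 125 133 137 150 157 160 161 161 160 160 160 163 163 157
255 159 158 160 165 149 140 150 159 158 157 146 139 128 125 115 106 104  98 100  89  86  81  77  73  77  76  78  78  78  81  81  80  80  79  85  82  71  71  75  80  85  92  95  98 109 112 119 132 136 147 155 164 165 161 159 163 160 163 163 160
```

```bash
python3 -m jog '[[[0,0,-0.5],0],[[0,0,-1],0],[[0,0,0],0]]' 95 60|grep -vE 'ori|time'; python3 -m jog '[[[0,0,-1],0],[[0,0,-1],0],[[0,0,0],0]]' |grep -vE 'ori|time';python3 -m jog '[[[0,0,-1],0],[[0,0,-1],0],[[0,0,0],0]]' |grep -vE 'ori|time'; python3 -m jog '[[[0,0,-1],0],[[0,0,-1],0],[[0,0,0],0]]' |grep -vE 'ori|time'
```

```text
tcp_pos: [0.5771, -0.218, 0.1461]
wrist_force: [0.3, 0.5, -2.0]
grip_width: 0.0535
grasp_force: 5.9
tcp_pos: [0.5775, -0.2181, 0.1488]
wrist_force: [0.0, 0.1, -1.3]
grip_width: 0.0538
grasp_force: 5.9
tcp_pos: [0.5776, -0.218, 0.1509]
wrist_force: [0.7, 0.2, -3.1]
grip_width: 0.0538
grasp_force: 5.9
tcp_pos: [0.5776, -0.2181, 0.1529]
wrist_force: [0.1, 0.1, -1.2]
grip_width: 0.0536
grasp_force: 5.9
```

```bash
python3 -m jog '[[[0,0,-10],0],[[0,0,-25],0],[[0,0,-30],0],[[-20,0,-20],0],[[-25,0,0],0],[[-25,0,0],0],[[-10,0,0],0],[[0,0,0],0],[[0,0,0],0]]'
python3 - <<'E'
from ring import *
im=snap('wrist','w14.png'); c=viewer.camera_info('wrist'); np.save('w14.npy',c,allow_pickle=True); b=spotter.find_in('wrist','ring'); print([(d['box'],d['score']) for d in b][:3])
snap('side','s3.png'); print([(d['box'],d['score']) for d in spotter.find_in('side','ring')][:3])
for z in (.062,.0818): print(proj('wrist',[.5562,-.2237,z],c))
x=b[0]['box']; p=[onz('wrist',u,v,.059,c) for u,v in ((x[0],x[1]+x[3]/2),(x[0]+x[2],x[1]+x[3]/2),(x[0]+x[2]/2,x[1]),(x[0]+x[2]/2,x[1]+x[3]))]
print(np.linalg.norm(p[0]-p[1]),np.linalg.norm(p[2]-p[3]),(p[0]+p[1])/2,p[2],p[3])
g=cv2.cvtColor(im,cv2.COLOR_RGB2GRAY); u=proj('wrist',[.577,-.218,.06],c).astype(int); print(u)
for y in range(u[1]-14,u[1]+14): print(y,' '.join('%3d'%v for v in g[y,u[0]-26:u[0]+26]))
E
```

```text
time_s: 24.45
tcp_pos: [0.5005, -0.2362, 0.2381]
orientation: [0.993, 0.117, 0.0, 0.0]
wrist_force: [0.1, -0.6, -1.2]
grip_width: 0.0533
grasp_force: 5.9
[([290.9, 115.8, 46.0, 55.7], 0.93)]
[]
[315.94221157 148.17616723]
[315.98900717 149.80898532]
0.03961387800591118 0.04859818535117801 [ 0.55953437 -0.22109678  0.059     ] [ 0.58297146 -0.21550451  0.059     ] [ 0.53570121 -0.22678755  0.059     ]
[315 123]
109 109  83  73  75  64  49  48  79 114 106  78  37  70  77  74  51  52  72  75  66  46  63  73  70  55  49  70  74  70  34  70  78  73  57  53  73  80  66  46  56  78  75  73  48  58 101 112 109 110  83  76  77
110 113  87  81  76  70  55  52  67  81  79  66  36  60  74  73  58  49  67  73  64  42  53  69  66  66  75  91  92  84  60  68  67  67  48  56  68  73  61  47  70  81  79  59  52  64  83 104 110  81  65  76  81
111 113  86  71  75  76  69  57  58  72  76  73  50  52  73  76  70  47  60 102 112 120 150 163 163 161 162 162 160 163 165 164 164 144 130 103  90  75  47  50  74  73  73  54  59  72  80  79  54  53  72  77  80
112 111 110  72  73  80  73  64  51  66  78  72  5
[... 4549 characters left out ...]
 123 120 114 108 108 127 157 156 155 155 158 155 154 156 155 158
134 150 151 153 150 150 152 149 151 157 154 151 131  98  99 106 118 119 122 131 138 144 145 152 152 154 156 155 156 153 157 160 157 156 150 148 137 135 127 120 115 106 111 129 155 153 152 153 157 153 153 153 157
135 152 151 153 153 152 152 153 153 155 159 142 107  93 102 114 124 129 130 142 148 149 150 151 152 150 151 151 149 151 154 156 153 156 153 154 152 145 134 128 123 114 105 106 129 149 155 156 154 156 158 155 155
136 152 151 154 154 151 152 151 155 152 147 123 100 104 115 119 130 139 147 151 153 152 154 153 152 149 151 154 152 150 153 149 148 150 149 151 153 146 145 136 130 120 116 110 106 140 153 154 154 155 153 157 155
```

The ring is closed in the groove: lugs at ~(306,122) and (325,122), about 16 mm apart, and centred on the spindle. The pliers now go back.

```bash
python3 -m jog '[[[8,-22,0],0],[[15,-44,0],0],[[15,-44,0],0],[[15,-44,0],0],[[15,-44,0],0],[[15,-44,0],0],[[15,-44,0],0],[[15,-44,0],0],[[15,-44,0],0],[[10,-33,0],0]]' | grep tcp
python3 -m jog '[[[5,-14,0],2.5],[[0,0,0],0],[[0,0,0],0],[[0,0,0],0]]'
python3 - <<'E'
from ring import *
s=env.read_state(); t=np.array(s['tcp_pos']); R=Ro.from_quat(s['orientation']).as_matrix(); im=snap('wrist','w15.png'); c=viewer.camera_info('wrist')
print(t,R.round(3).tolist(),'move',1e3*R.T@(np.array([.5419,.2290,.0955])-t)); u=proj('wrist',[.5406,.2277,.062],c).astype(int); print(u)
g=cv2.cvtColor(im,cv2.COLOR_RGB2GRAY); _,l,st,ce=cv2.connectedComponentsWithStats((g[u[1]-40:u[1]+25,u[0]-50:u[0]+50]<48).astype(np.uint8))
for k in range(1,len(st)):
    if st[k][4]>40: print(st[k]+[u[0]-50,u[1]-40,0,0,0],ce[k]+[u[0]-50,u[1]-40], onz('wrist',*(ce[k]+[u[0]-50,u[1]-40]),.062,c))
for y in range(u[1]-12,u[1]+14): print(y,' '.join('%3d'%v for v in g[y,u[0]-30:u[0]+30]))
E
```

```text
tcp_pos: [0.5396, 0.1952, 0.2377]
time_s: 26.05
tcp_pos: [0.5419, 0.2049, 0.2375]
orientation: [0.996, 0.094, -0.0, 0.0]
wrist_force: [-0.2, -0.7, -3.0]
grip_width: 0.0534
grasp_force: 5.9
[0.54189164 0.2049003  0.23754763] [[0.982, 0.188, -0.0], [0.188, -0.982, -0.001], [-0.0, 0.001, -1.0]] move [  4.55880349 -23.75511706 142.03251905]
[288 209]
197 100 101 102 103 102 102 103 103  99 103 103 104 102 103 102 105 102 102 102  98 103 102 104 103 102 103 107 108 103 103 107  99 104 100 103 105 105 103 106 104 103 101 102 101 103 105 102  99 103 105 104 102 105 104 103 101 102 103 101 104
198  97 102  97  98 101  99 103  98 102 100 101  99 101 100 100  99 100 100  98 102 101 100  97  99 105 100 100 101 101 102 103  96 104 102  98 101  98 102  99 100  99  97 103 101 101  98 102 100  97 101 102 101 100 101 100 103 100 101 102 101
199  97  97  98 100  94  98  95 101  98  97  95  99 101  96 101  96  99 102  99  98  96 100  99  99 100  97  99 102  97  97  98 102  99 101  98  97 100  97  99 100  98  97  99  95  94  98 100  99  97  97  99  98 100  97  99  97  97  99  98  96
200  95  98  96  98
[... 4892 characters left out ...]
 105 100 103 103 101 102 102 103 101 102 101 102 101  98 101 103  98 102  99  99 103 100 102 103 102 100 100 101 100 103  94 102  99 100  98 102 101 101  99 101 100  96 101  99  98  99 102  99  98  98 100  98 105
221 101 102 103 101 105 103 106 100 103 103 103 103 103 103 101  98 101  97  99  99 102 101 103 101 101  99  99 100 100  99 100 101  98 104 100 101 100  99  99  98  98 101  98  97 100  98 100 100  98  98  98 103  97  99  98  99  99 101  96 101
222 101 102 105 104 104 101 101 105 102 100 101  99 100 101 102  98  99 101 102 102 100 103  99 100  99 105 102 103 101  99 100  97 102  98  95  98 101 104  99  99 101  99 101 103  98  98 102  99  99 101  98  98  99  98  99 101  97  98  98  96
```

```bash
python3 -m jog '[[[2.5,-12,10],0],[[2,-12,20],0],[[0,0,30],0],[[0,0,15],0],[[0,0,0],0],[[0,0,0],0],[[0,0,0],0]]'
python3 - <<'E'
from ring import *
s=env.read_state(); t=np.array(s['tcp_pos']); R=Ro.from_quat(s['orientation']).as_matrix(); print(t,1e3*R.T@(np.array([.5419,.2290,.0955])-t))
E
```

```text
time_s: 26.8
tcp_pos: [0.5421, 0.2308, 0.1641]
orientation: [0.996, 0.094, 0.001, -0.0]
wrist_force: [-0.1, 1.3, -1.3]
grip_width: 0.0539
grasp_force: 5.9
[0.54212518 0.23079322 0.16405105] [-0.69063465  1.73751939 68.5493746 ]
```

```bash
python3 -m jog '[[[-0.5,1.5,8],0],[[0,0,6],0],[[0,0,0],0],[[0,0,5],0],[[0,0,0],0]]'|grep -vE 'ori|time'; python3 -m jog '[[[0,0,8],0],[[0,0,8],0],[[0,0,0],0]]'|grep -vE 'ori|time'
```

```text
tcp_pos: [0.5409, 0.2289, 0.143]
wrist_force: [0.5, -1.5, -2.1]
grip_width: 0.0538
grasp_force: 5.9
tcp_pos: [0.5405, 0.2285, 0.1261]
wrist_force: [1.0, -0.0, -1.8]
grip_width: 0.0533
grasp_force: 5.9
```

Entering freely; I go on down and feel for the seat.

```bash
python3 -m jog '[[[1,0,8],0],[[0,0,8],0],[[0,0,6],0],[[0,0,0],0]]'|grep -vE 'ori|time'; python3 -m jog '[[[0,0,3],0],[[0,0,2],0],[[0,0,0],0]]'|grep -vE 'ori|time';  python3 -m jog '[[[0,0,2],0],[[0,0,0],0]]'|grep -vE 'ori|time'
```

```text
tcp_pos: [0.5416, 0.2288, 0.1045]
wrist_force: [-0.2, 0.4, -1.9]
grip_width: 0.0533
grasp_force: 5.9
tcp_pos: [0.5422, 0.2292, 0.1006]
wrist_force: [0.8, -1.3, -1.7]
grip_width: 0.0535
grasp_force: 5.9
tcp_pos: [0.5421, 0.2291, 0.0986]
wrist_force: [-0.5, -0.6, -2.4]
grip_width: 0.0538
grasp_force: 5.9
```

```bash
python3 -m jog '[[[0,0,1.5],0],[[0,0,0],0]]'|grep -vE 'ori|time'; python3 -m jog '[[[0,0,1],0],[[0,0,0],0]]'|grep -vE 'ori|time'; python3 -m jog '[[[0,0,1],0],[[0,0,0],0]]'|grep -vE 'ori|time'
```

```text
tcp_pos: [0.5421, 0.2291, 0.097]
wrist_force: [-0.1, -0.2, -2.8]
grip_width: 0.0538
grasp_force: 5.9
tcp_pos: [0.5421, 0.2291, 0.096]
wrist_force: [-0.4, -0.1, -1.9]
grip_width: 0.0536
grasp_force: 5.9
tcp_pos: [0.5425, 0.2293, 0.0958]
wrist_force: [-1.4, -0.4, 3.3]
grip_width: 0.0534
grasp_force: 7.4
```

```bash
python3 -m jog '[[[0,0,0],0],[[0,0,0],0],[[0,0,0],0],[[0,0,-5],0],[[0,0,-10],0],[[0,0,-20],0],[[0,0,-30],0],[[0,0,-40],0],[[0,0,-40],0],[[0,0,0],0]]' 50 40
python3 - <<'E'
from ring import *
c=viewer.camera_info('wrist'); im=snap('wrist','w16.png'); np.save('w16.npy',c,allow_pickle=True)
print([(np.round(d['box']).tolist(),round(d['score'],2)) for d in spotter.find_in('wrist','pliers')][:4])
h=(.139,); 
for n,p in (('L',[.5379,.2530,.139]),('R',[.5470,.2035,.139]),('piv',[.5406,.2277,.085])): print(n,proj('wrist',p,c))
a=snap('scene','sc2.png'); b=snap('side','s4.png')
print([(np.round(d['box']).tolist(),round(d['score'],2)) for d in spotter.find_in('side','pliers')][:4]); 
a0=cv2.imread('pics/side0.png',0).astype(int); b0=cv2.imread('pics/s4.png',0).astype(int); print(np.abs(a0-b0)[150:200,335:365].max(1).tolist())
E
```

```text
time_s: 30.1
tcp_pos: [0.5439, 0.231, 0.2468]
orientation: [0.995, 0.095, 0.004, -0.001]
wrist_force: [-0.2, 1.3, 0.2]
grip_width: 0.0687
grasp_force: 0.0
[([277.0, 198.0, 83.0, 50.0], 0.77), ([344.0, 324.0, 63.0, 91.0], 0.68)]
L [282.85882392 238.948809  ]
R [353.41241137 239.56252718]
piv [317.99581807 222.44756981]
[([273.0, 157.0, 36.0, 76.0], 0.71), ([339.0, 157.0, 18.0, 37.0], 0.6), ([265.0, 188.0, 32.0, 78.0], 0.55)]
[6, 8, 7, 4, 6, 7, 5, 6, 13, 18, 16, 11, 11, 9, 13, 10, 10, 14, 19, 23, 18, 15, 16, 9, 11, 21, 10, 13, 15, 13, 12, 10, 15, 9, 9, 10, 7, 6, 8, 6, 8, 5, 6, 4, 10, 10, 9, 7, 8, 14]
```

The side view of the pliers matches the start picture almost exactly (largest difference 23 grey levels). They stand in their slot and the gripper is clear.

```bash
python3 -c "
from workcell import workorder
print(workorder.close_job())"
```

```text
the job is handed in; nothing more can be done
None
```

The job is handed in, with no verdict shown: by camera the ring is closed in the spindle's groove (holes about 16 mm apart) and the pliers stand in their slot, hand clear, at about 30 of 72 s.

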